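Level the gel-casting table with a tapered fork shim

TASK

The three-cornered steel gel-casting table leans towards the corner whose levelling screw is stripped. Stand the spirit level on the middle of it, pointing from that low corner to the far edge, then slide the wooden fork shim thin end first under the low corner, with the fork either side of the screw stub, and ease it in until the bubble rests between its two lines. Push gently, without forcing the shim or shoving the table along, disturb nothing else, and leave level and shim in place.

Things in the scene. Friction and masses are not known exactly. Their poses are not given: they have to be found in the camera images.
- casting_table: Loose three-cornered plate of bare steel, 2 to 2.8 kg, 7 mm thick. Origin on its underside; x runs along its line of symmetry from the low corner (cut off square, 66 mm wide, at x = -150 mm) to the far edge (x = +95 mm; 270 mm wide), z is square to the plate. At first it leans down to -x by 0.01 to 0.045 rad. It turns about its two far feet and slides if pushed with over about 10 N.
- foot_line (a point): Point midway between the casting table's two ball-footed levelling screws, on its underside: x = +75 mm. The screws stand at y = +-105 mm; black knurled knobs of 27 mm rise 39 to 45 mm above the underside. Both are set alike, reaching an unknown 10 to 15.5 mm below the underside. Axes as the casting table's.
- stub (a point): The casting table's stripped third screw where it leaves the underside, 25 mm in from the low edge (x = -125 mm, y = 0): a round stub 8 mm thick that reaches an unknown 6.5 to 8 mm below the underside. It stands on the work surface at first. Axes as the casting table's.
- table_top (a point): Centre of the casting table's upper face, 7 mm above its origin: where the middle of the level belongs. Axes as the casting table's.
- low_edge (a point): Middle of the casting table's low edge, on the underside, rounded to 3.5 mm radius. At first it is 5 to 8 mm above the work surface and presses down with about 9 N; the table is level when it is as high as the screws reach, 10 to 15.5 mm. Axes as the casting table's.
- level_mid (a point): Centre, half-way up, of the spirit level: loose aluminium bar 160 mm long (its x), 22 mm wide (its y), 36 mm high, 0.32 kg, z up, alike both ways round. A yellow-green vial 92 mm long lies in a window in its upper side, with a pale bubble 17 mm long and two black lines 25.8 mm apart round the middle.
- bubble_mid (a point): Middle of the level's bubble, 11 mm above level_mid. Its place along the level's x is the reading: it floats from the middle of the vial towards the higher end, 1.25 mm a mrad of lean along the level's x, stops 29 mm out, and settles in about 1 s. Within 4 mm of the middle it lies between the lines and touches neither.
- shim_heel (a point): Centre of the heel of the fork shim, 12 mm above its sole. The shim is loose honey-coloured wood, 115 mm long (its x, to the thin tips), 44 mm wide, 0.06 kg. The heel, to hold it by, is a block 40 mm long and 24 mm high; before it two prongs, 14 mm wide each, slope from 16.5 mm thick to 3 mm at the tips (0.18 mm a mm), with a slot 16 mm wide and 55 mm deep between them.
- shim_tips (a point): Point midway between the two tips of the shim, on its sole: 95 mm ahead of the heel's centre and 12 mm lower. Axes as the shim's. Under the casting table, pushing the shim home along its x takes 8 to 16 N; it stays where it is left.
- low_pot: Bystander, not to be disturbed: white pot with a lid, 36 mm across, 42 mm high. Origin at the centre of its underside.
- tall_pot: Bystander, not to be disturbed: white pot with a lid, 32 mm across, 62 mm high. Origin at the centre of its underside.

How it is judged:
By the outcome, as a careful person would: the job done as asked, in the order asked, and still so for the second after the job is handed in, with the robot touching nothing.
It also fails if it takes over 70 s, if anything falls off the work surface, if the arm or the gripper's body presses on something with over 40 N, if the wrist force passes 120 N, or if a joint passes its speed limit or range.

ROBOT

A 6-joint arm with a two-finger parallel gripper is mounted at the origin on a cart in front of the work surface, level with it; the furniture and walls round the work are solid. World frame = base frame: x ahead of the robot, y to its left, z up, the work surface at z = 0. Lengths are in m, angles in rad, forces in N, time in s.
With the tool pointing down it reaches from about 0.425 to 1.125 m from the base axis. Payload 14.9 kg.
Tool frame: the origin (TCP) lies at the very end of the fingers, on their centre line; the grasp point (between the pads) lies 19 mm behind it; z points along the fingers, x is the direction in which the jaws open and shut, and the axes are right-handed (so a half turn about z gives the same grasp; the last joint's range is limited). The gripper opens to 91 mm and grips with 3 to 60 N. Pads are 32 mm wide; open, the fingers measure 118 mm over their backs; the gripper's body (76 mm by 178 mm) begins 60 mm behind the grasp point.
Start: joints at [-0.033, 0.379, 1.734, -0, 1.028, -0.033], TCP at [0.7, -0, 0.214] pointing down, gripper open.
Joint ranges: [-2.77, 2.77], [-0.74, 2.19], [0, 2.66], [-1.06, 4.2], [0.31, 2.87], [-3.08, 3.08]. Speed limits (rad/s): [1.89, 1.89, 2.39, 3.14, 3.14, 3.14].

INTERFACE

Orientations are given as a unit quaternion [x, y, z, w].
In Python, from station import manip, imaging, spotter gives the robot as it stands.
- The arm moves only by the tool drive_tool, never from a script. Its argument "rows" is a list of rows, each a list of 7 numbers: the opening, from 0 (shut) to 1 (fully open), then the shift along the tool's x, y, z in m, then the turn, a rotation vector about the tool's x, y, z in degrees. A call has 1 to 5 rows; each row is the pose to reach, as a shift and turn from the pose commanded when the call began, along the tool's axes at that moment; what a row does not reach only later rows make up. A row lasts 1/10 s, in which the tool goes at most 50 mm and 8.59 degrees, less where a joint would pass 70% of its speed; a pose out of reach is approached as far as the arm can. A call with a gripper value outside its range is refused whole. The fingers move at their own pace and stop on an object; "grip_force" is the grip in N (left out, the last holds). Time passes only in rows, so rows that repeat a pose let the fingers close. It gives the time, the measured TCP pose, the force and the opening at its end, in the units of the state.
- manip.get_obs(): the state, without advancing time (a new reading comes with each control period).
- imaging.get_image(name): name is "scene" or "side" or "wrist"; returns the picture (420x560x3 uint8, red, green, blue); there is no depth.
- imaging.calibration(name): a dict with "camera_matrix" (3x3 intrinsics, pixels), "world_to_cam" (4x4, takes a point from world to camera coordinates); the wrist camera has in their place "mount" (4x4, takes a point from camera to tool coordinates, whose origin is the TCP and whose axes are the tool frame's). Camera axes: x right, y down, z forward; pixel columns grow to the right and rows downward; lengths in m; the calibration is good to about 2 mm. A picture is of the moment at which its call begins: read the wrist's pose just before it. calibration takes no time and is no camera call.
- manip.sign_off(): hands the job in, once; it reports no verdict.
Trained networks look in the newest picture that a camera, given by its name, has taken for a name from the list of things; names that differ only in an ending like _2 or _b are one class to them, and where a whole thing is asked for, a point or a joint stands for the part that bears it (a point fixed in the world has none). Each returns a list of dicts, best first, with "p" (0 to 1); they miss things now and then, are a little off and sometimes report something else, mostly with a low value. They report only what shows in the picture. A call takes as long as a camera call.
- spotter.outline_of(camera, target): "pixels" (420x560 bool, what is visible of it) and "box" ([left, top, width, height] in pixels, round what is visible of it).
The state is a dict: "clock": time; "qpos": joint angles; "dq": joint speeds; "effort": joint torques, N m; "eef_pos": TCP position; "tcp_rot": TCP orientation; "contact_force": force on the tool from outside, world axes, zero at the start; "torque": the same for the moment, N m; "gripper_width": opening from 0.0 (shut) to 1.0 (fully open).
Only numpy, scipy, OpenCV 4.12 (cv2) and the standard library are available. Lean on these libraries where they do the work, as an engineer would, in place of code of your own. Each camera call takes 0.05 s, during which the arm holds its last target.

## Working session

There is one attempt and no reset: what is moved stays moved. The work goes in short steps, Python scripts to look and compute and a tool call to move; the robot and the scene stay as the last step left them, time stands still between calls to the robot, and variables do not carry over. Pictures are saved under pics/ and viewed, and the job is handed in when it is done.

Besides the shell and the picture viewer there is one more tool, called after ">>>" as name(argument=value, ...), one argument or row to a line, values as JSON. drive_tool: Moves the arm, as the interface text tells. Its arguments: {"type":"object","properties":{"rows":{"type":"array","items":{"type":"array","items":{"type":"number"}}},"grip_force":{"type":"number"}},"required":["rows"]}

```bash
ls -la; mkdir -p pics
python3 - <<'E'
from station import manip, imaging, spotter
import cv2
print(manip.get_obs())
for n in ["scene","side","wrist"]:
    im=imaging.get_image(n); cv2.imwrite(f"pics/a_{n}.png",im[:,:,::-1])
    print(n,imaging.calibration(n))
E
```

```text
total 12
drwxr-xr-x  3 agent agent 4096 Dec  7 14:27 .
drwxr-xr-x 23 root  root  4096 Dec  7 14:27 ..
drwxr-xr-x  2 agent agent 4096 Dec  7 14:27 pics
{'clock': 0.0, 'qpos': array([-3.32927871e-02,  3.79377836e-01,  1.73480352e+00,  2.74996999e-05,
        1.02850185e+00, -3.33149971e-02]), 'dq': array([ 9.29845909e-05,  1.28861540e-03, -3.65002903e-05, -9.75445888e-04,
       -8.97299135e-04, -6.31096045e-04]), 'effort': array([ 6.45993277e-04, -7.63727903e+01, -4.34372771e+01,  6.49972307e-02,
        4.23743343e-02, -1.55693674e-04]), 'eef_pos': array([6.99590931e-01, 1.93117284e-05, 2.13298479e-01]), 'tcp_rot': array([ 9.99999851e-01,  4.00221931e-06, -5.44580336e-04, -2.99231284e-05]), 'contact_force': array([-0.70731971,  0.54547645, -0.18490189]), 'torque': array([-0.06627648,  0.0057005 , -0.03804168]), 'gripper_width': 0.9975346694154057}
scene {'camera_matrix': array([[386.3166303 ,   0.        , 277.23010143],
       [  0.        , 386.3166303 , 207.9877259 ],
       [  0.        ,   0.        ,   1.        ]]), 'world_to_cam': array([[-0.83198711, -0.55454226, -0.01674277
[... 470 characters left out ...]
20347,  0.53043723, -0.84672228, -0.02048929],
       [ 0.06361702, -0.84432967, -0.5320341 ,  1.00209195],
       [ 0.        ,  0.        ,  0.        ,  1.        ]])}
wrist {'camera_matrix': array([[360.71657093,   0.        , 278.48107253],
       [  0.        , 360.71657093, 208.45760083],
       [  0.        ,   0.        ,   1.        ]]), 'mount': array([[ 9.99999966e-01, -1.24673971e-04,  2.27615835e-04,
        -2.60716116e-04],
       [ 5.88538678e-05,  9.63144448e-01,  2.68984701e-01,
        -7.55320146e-02],
       [-2.52762319e-04, -2.68984679e-01,  9.63144423e-01,
        -1.71041181e-01],
       [ 0.00000000e+00,  0.00000000e+00,  0.00000000e+00,
         1.00000000e+00]])}
```

View pics/a_scene.png

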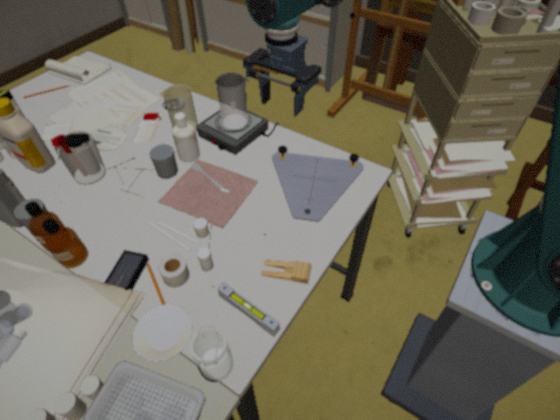

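View pics/a_side.png

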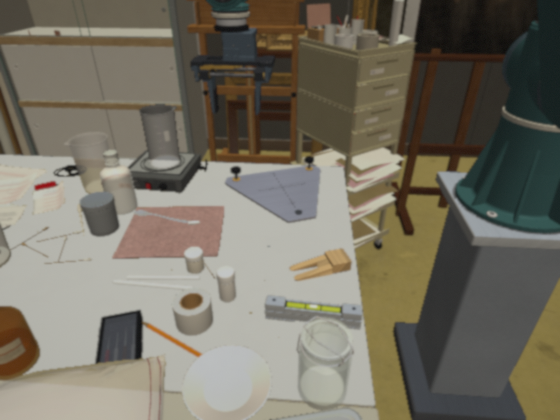

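View pics/a_wrist.png

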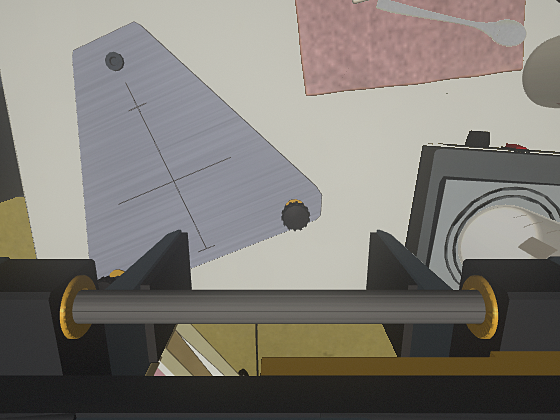

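```bash
cat > h.py <<'E'
from station import manip, imaging, spotter
import numpy as np, cv2
from scipy.spatial.transform import Rotation as R
def cam(n,obs=None):
    c=imaging.calibration(n)
    if n=="wrist":
        o=obs or manip.get_obs()
        T=np.eye(4);T[:3,:3]=R.from_quat(o["tcp_rot"]).as_matrix();T[:3,3]=o["eef_pos"]
        return c["camera_matrix"],np.linalg.inv(T@c["mount"])
    return c["camera_matrix"],c["world_to_cam"]
def unproj(KW,uv,z):
    K,W=KW;Rm=W[:3,:3];C=-Rm.T@W[:3,3]
    uv=np.atleast_2d(uv).astype(float)
    d=(Rm.T@np.linalg.inv(K)@np.c_[uv,np.ones(len(uv))].T).T
    return C+d*((z-C[2])/d[:,2])[:,None]
def proj(KW,P):
    K,W=KW;P=np.atleast_2d(P);p=(W[:3,:3]@P.T).T+W[:3,3];p=(K@p.T).T
    return p[:,:2]/p[:,2:]
def save(n,im,s=1,crop=None):
    if crop: l,t,w,h=crop; im=im[t:t+h,l:l+w]
    im=cv2.resize(im,None,fx=s,fy=s,interpolation=cv2.INTER_CUBIC) if s!=1 else im
    cv2.imwrite(f"pics/{n}.png",im[:,:,::-1])
E
python3 - <<'E'
from h import *
for n in ["scene","side"]:
    im=imaging.get_image(n);KW=cam(n)
    for t,z in [("casting_table",.015),("level_mid",.018),("shim_heel",.01),("low_pot",.02),("tall_pot",.03)]:
        r=spotter.outline_of(n,t)
        for d in r[:2]:
            m=d["pixels"].astype(np.uint8)
            q=cv2.minAreaRect(cv2.findNonZero(m)); 
            ys,xs=np.nonzero(m)
            print(n,t,round(d["p"],2),d["box"],unproj(KW,[xs.mean(),ys.mean()],z).round(3)[0], unproj(KW,cv2.boxPoints(q),z)[:,:2].round(3).tolist() )
    save("b_"+n,im,3,(190,240,200,100) if n=="scene" else (220,230,200,110))
E
```

```text
scene casting_table 0.7 [274.0, 141.9, 90.5, 81.1] [0.585 0.009 0.015] [[0.627, 0.19], [0.774, -0.069], [0.513, -0.173], [0.411, 0.094]]
scene level_mid 0.65 [269.0, 147.8, 96.6, 74.4] [0.584 0.011 0.018] [[0.627, 0.195], [0.775, -0.06], [0.512, -0.17], [0.409, 0.095]]
scene level_mid 0.61 [219.5, 280.5, 60.3, 54.6] [0.505 0.43  0.018] [[0.594, 0.44], [0.596, 0.404], [0.423, 0.421], [0.424, 0.454]]
scene shim_heel 0.57 [262.4, 260.9, 48.8, 23.7] [0.486 0.296 0.01 ] [[0.533, 0.344], [0.56, 0.29], [0.453, 0.249], [0.431, 0.303]]
scene low_pot 0.66 [192.4, 219.9, 17.3, 14.6] [0.742 0.316 0.02 ] [[0.778, 0.313], [0.762, 0.283], [0.706, 0.319], [0.722, 0.348]]
scene low_pot 0.25 [272.1, 143.2, 91.9, 79.3] [0.583 0.014 0.02 ] [[0.623, 0.193], [0.768, -0.061], [0.512, -0.167], [0.41, 0.096]]
scene tall_pot 0.64 [197.3, 244.9, 16.5, 29.2] [0.663 0.388 0.03 ] [[0.7, 0.381], [0.683, 0.357], [0.628, 0.395], [0.644, 0.419]]
side casting_table 0.73 [226.3, 155.7, 93.0, 69.3] [0.59  0.019 0.015] [[0.765, -0.098], [0.496, -0.209], [0.478, 0.138], [0.685, 0.205]]
side level_mid 0.98 [265.1, 293.6, 97.3, 35.0] [0.508 0.431 0.018] [[0.587, 0.454], [0.589, 0.398], [0.422, 0.411], [0.431, 0.464]]
side shim_heel 0.63 [291.2, 247.9, 58.7, 34.3] [0.487 0.302 0.01 ] [[0.556, 0.291], [0.436, 0.238], [0.431, 0.311], [0.542, 0.357]]
side low_pot 0.72 [186.6, 245.4, 16.7, 31.0] [0.739 0.317 0.02 ] [[0.771, 0.282], [0.735, 0.273], [0.71, 0.352], [0.743, 0.359]]
```

View pics/b_scene.png

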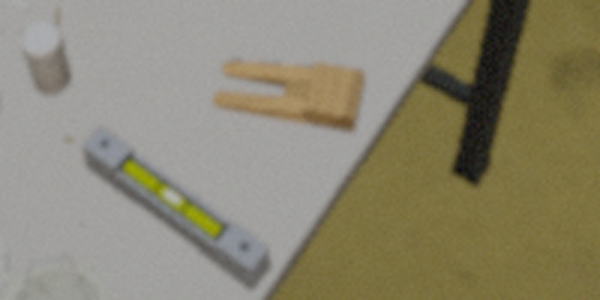

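View pics/b_side.png

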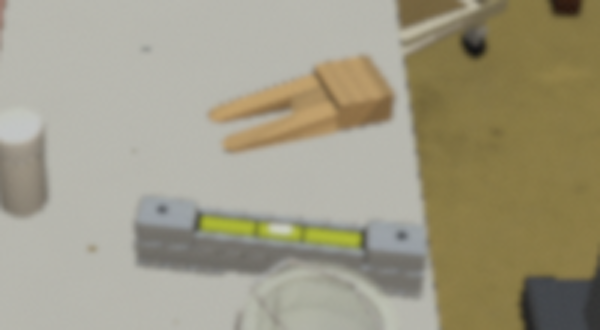

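Run:
```python
from h import *
im=cv2.imread("pics/a_wrist.png")[:,:,::-1]
save("c_wrist",im,2.0,(60,10,280,280))
KW=cam("wrist")
pts=[(73,52),(136,22),(115,61),(174,181),(207,247),(137,106),(295,215)]
P=unproj(KW,pts,.02);print(P.round(4))
S=cam("side");print("glass base",unproj(S,[(322,398)],0).round(3))
for h in (.06,.08,.1,.12): print(h,unproj(S,[(325,340)],h).round(3), proj(cam("scene"),unproj(S,[(325,340)],h)).round(0))
```

```text
[[ 0.5073  0.1258  0.02  ]
 [ 0.5691  0.1513  0.02  ]
 [ 0.5457  0.118   0.02  ]
 [ 0.5924  0.0029  0.02  ]
 [ 0.6224 -0.0697  0.02  ]
 [ 0.5622  0.0771  0.02  ]
 [ 0.7173 -0.0336  0.02  ]]
glass base [[0.492 0.575 0.   ]]
0.06 [[0.49  0.525 0.06 ]] [[224. 339.]]
0.08 [[0.492 0.541 0.08 ]] [[217. 342.]]
0.1 [[0.493 0.558 0.1  ]] [[209. 344.]]
0.12 [[0.495 0.574 0.12 ]] [[201. 347.]]
```

View pics/c_wrist.png

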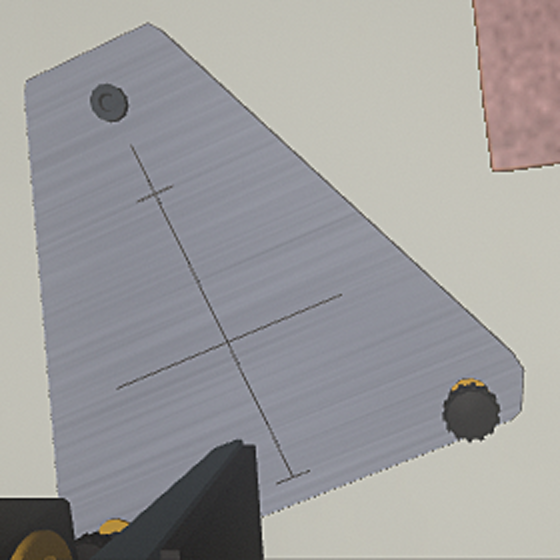

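>>> drive_tool(
  rows=[
    [0.5,-0.02,-0.04,-0.007,0,0,0],
    [0.5,-0.04,-0.08,-0.014,0,0,0],
    [0.5,-0.06,-0.12,-0.021,0,0,0],
    [0.5,-0.08,-0.16,-0.028,0,0,0],
    [0.5,-0.1,-0.2,-0.037,0,0,0],
  ],
)

```text
clock: 1.25
eef_pos: [0.5989, 0.2014, 0.2511]
tcp_rot: [1.0, -0.0, -0.0, 0.0]
contact_force: [0.1, 0.6, -1.2]
gripper_width: 0.595
```

>>> drive_tool(
  rows=[
    [0.5,-0.02,-0.04,0,0,0,0],
    [0.5,-0.04,-0.08,0,0,0,0],
    [0.5,-0.06,-0.12,0,0,0,0],
    [0.5,-0.08,-0.16,0,0,0,0],
    [0.5,-0.094,-0.19,0,0,0,0],
  ],
)

```text
clock: 1.75
eef_pos: [0.5046, 0.3921, 0.2511]
tcp_rot: [1.0, 0.0, 0.0, -0.0]
contact_force: [0.2, 0.8, 0.2]
gripper_width: 0.493
```

Run:
```python
from h import *
o=manip.get_obs();print(o["clock"],o["eef_pos"],o["tcp_rot"],o["gripper_width"],o["qpos"].round(2))
im=imaging.get_image("wrist");save("d_wrist",im,1.4)
```

```text
1.75 [0.50460517 0.39205059 0.25110677] [ 9.99999885e-01  4.57581711e-04  5.66372339e-05 -1.33068046e-04] 0.49275509102426407 [0.62 0.24 1.84 0.   1.06 0.62]
```

View pics/d_wrist.png

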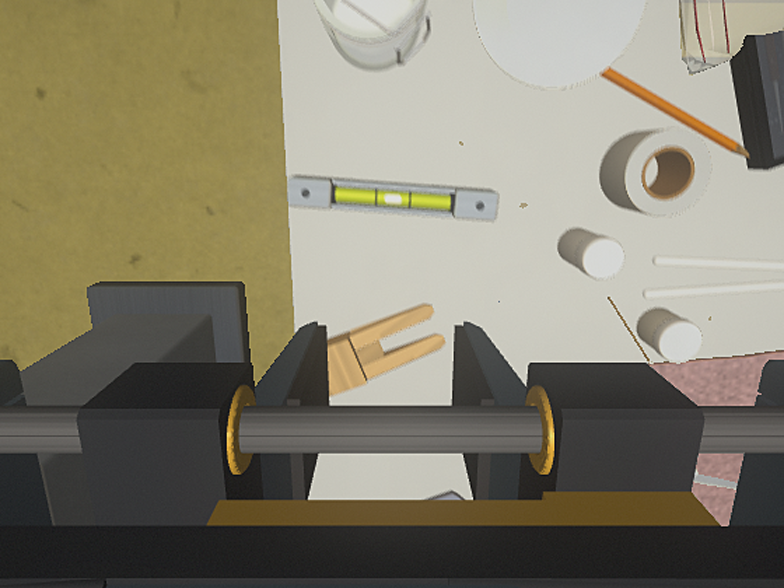

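Run:
```python
from h import *
KW=cam("wrist")
L=unproj(KW,np.array([(306,193),(480,206),(290,177),(497,193),(495,219),(292,205)])/1.4,.036);print(L.round(4))
d=L[1]-L[0];print("level yaw",np.degrees(np.arctan2(d[1],d[0])),"mid",(L[0]+L[1])/2,L[2:].mean(0))
print("tips",unproj(KW,np.array([(431,308),(441,342)])/1.4,.003).round(4))
print("heel front edge top",unproj(KW,np.array([(350,336),(366,382)])/1.4,.024).round(4))
print("glass",unproj(KW,np.array([(375,70)])/1.4,.0).round(4))
S=cam("side")
# shim in side picture b_side: crop off (220,230) x3
f=lambda p:np.array(p)/3+[220,230]
print("side tips",unproj(S,f([(210,117),(228,148)]),.003).round(4))
print("side heel top 4",unproj(S,f([(316,67),(368,57),(392,93),(338,107)]),.024).round(4))
```

```text
[[0.4399 0.4401 0.036 ]
 [0.5714 0.4306 0.036 ]
 [0.4284 0.4518 0.036 ]
 [0.5837 0.4403 0.036 ]
 [0.5833 0.4208 0.036 ]
 [0.4289 0.4311 0.036 ]]
level yaw -4.103610601859705 mid [0.5056353  0.43533815 0.036     ] [0.50609119 0.43600828 0.036     ]
tips [[0.539  0.3393 0.003 ]
 [0.5486 0.3077 0.003 ]]
heel front edge top [[0.4698 0.3211 0.024 ]
 [0.4828 0.279  0.024 ]]
glass [[0.4914 0.531  0.    ]]
side tips [[0.5506 0.3107 0.003 ]
 [0.5377 0.3394 0.003 ]]
side heel top 4 [[0.4821 0.2794 0.024 ]
 [0.4471 0.266  0.024 ]
 [0.4339 0.3026 0.024 ]
 [0.4691 0.3191 0.024 ]]
```

>>> drive_tool(
  rows=[
    [0.5,0.0004,-0.009,0,0,0,-8.5],
    [0.5,0.0007,-0.018,0,0,0,-17],
    [0.5,0.001,-0.026,0,0,0,-25.5],
    [0.5,0.0013,-0.035,0,0,0,-34],
    [0.5,0.0014,-0.0435,0,0,0,-42.5],
  ],
  grip_force=20,
)

```text
clock: 2.3
eef_pos: [0.5075, 0.4338, 0.251]
tcp_rot: [0.931, 0.365, 0.0, -0.0]
contact_force: [1.1, 0.2, -0.2]
gripper_width: 0.5
```

>>> drive_tool(
  rows=[
    [0.5,0,0,0.02,0,0,-8.5],
    [0.5,0,0,0.04,0,0,-17],
    [0.5,0,0,0.06,0,0,-25.5],
    [0.5,0,0,0.08,0,0,-34],
    [0.5,0,0,0.1,0,0,-42.5],
  ],
)

```text
clock: 2.8
eef_pos: [0.5075, 0.4334, 0.1502]
tcp_rot: [0.735, 0.678, 0.0, 0.0]
contact_force: [0.2, -0.6, 0.5]
gripper_width: 0.503
```

>>> drive_tool(
  rows=[
    [0.5,0,0,0.025,0,0,-0.9],
    [0.5,0,0,0.05,0,0,-0.9],
    [0.5,0,0,0.06,0,0,-0.9],
  ],
)

```text
clock: 3.1
eef_pos: [0.5065, 0.4327, 0.0887]
tcp_rot: [0.732, 0.681, -0.001, -0.0]
contact_force: [-0.3, 0.3, -0.1]
gripper_width: 0.498
```

Run:
```python
from h import *
o=manip.get_obs();print(o["clock"],o["eef_pos"],R.from_quat(o["tcp_rot"]).as_matrix().round(3).tolist(),o["qpos"].round(2))
save("e_wrist",imaging.get_image("wrist"),1.4)
save("e_side",imaging.get_image("side"),2,(200,190,240,210))
```

```text
3.1 [0.50653438 0.43270016 0.08869649] [[0.072, 0.997, -0.002], [0.997, -0.072, -0.002], [-0.002, -0.002, -1.0]] [ 0.67  0.49  1.84 -0.    0.81 -0.83]
```

View pics/e_wrist.png

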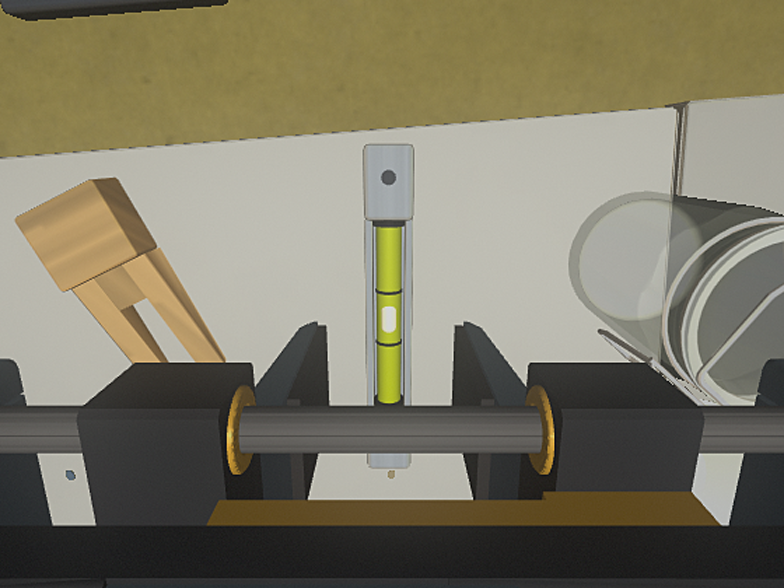

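View pics/e_side.png

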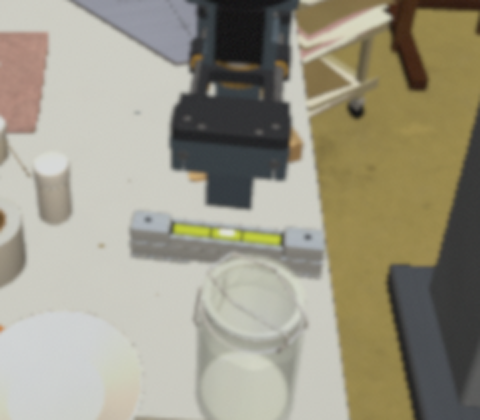

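Run:
```python
from h import *
KW=cam("wrist")
f=lambda p:np.array(p)/1.4
print("base",unproj(KW,f([(570,260),(640,193),(703,255),(625,322)]),0).round(4))
for h in (.06,.08,.09,.1,.11):
    print(h,unproj(KW,f([(663,310),(690,215)]),h).round(4).tolist())
S=cam("side");W=cam("scene")
g=lambda p:np.array(p)/2+[200,190]
# side rim near/far: far(top) (255,258) near (250,335)
print("side base near",unproj(S,g([(247,352),(245,420)]),0).round(4))
for h in (.06,.08,.09,.1,.11): print(h,unproj(S,g([(255,258),(250,335)]),h).round(4).tolist())
L=unproj(KW,f([(388,177),(391,474),(363,145),(413,145),(366,467),(411,467)]),.036);print(L.round(4))
```

```text
base [[0.4928 0.5286 0.    ]
 [0.4605 0.5633 0.    ]
 [0.4952 0.5982 0.    ]
 [0.5296 0.5593 0.    ]]
0.06 [[0.5027, 0.5469, 0.06], [0.4637, 0.5547, 0.06]]
0.08 [[0.4956, 0.5361, 0.08], [0.4604, 0.5431, 0.08]]
0.09 [[0.492, 0.5307, 0.09], [0.4588, 0.5373, 0.09]]
0.1 [[0.4884, 0.5252, 0.1], [0.4572, 0.5315, 0.1]]
0.11 [[0.4848, 0.5198, 0.11], [0.4555, 0.5257, 0.11]]
side base near [[0.4887 0.5232 0.    ]
 [0.4911 0.5776 0.    ]]
0.06 [[0.4857, 0.4854, 0.06], [0.4908, 0.5538, 0.06]]
0.08 [[0.4875, 0.5037, 0.08], [0.4924, 0.5691, 0.08]]
0.09 [[0.4883, 0.5129, 0.09], [0.4932, 0.5768, 0.09]]
0.1 [[0.4892, 0.522, 0.1], [0.494, 0.5844, 0.1]]
0.11 [[0.4901, 0.5312, 0.11], [0.4948, 0.5921, 0.11]]
[[0.4416 0.4363 0.036 ]
 [0.5904 0.4269 0.036 ]
 [0.4275 0.4266 0.036 ]
 [0.4291 0.4479 0.036 ]
 [0.5854 0.4145 0.036 ]
 [0.587  0.4375 0.036 ]]
```

>>> drive_tool(
  rows=[
    [0.62,-0.006,0,0,0,0,0],
    [0.62,-0.011,0,0,0,0,0],
    [0.62,-0.011,0,0,0,0,0],
  ],
)

```text
clock: 3.5
eef_pos: [0.507, 0.4221, 0.092]
tcp_rot: [0.732, 0.681, 0.001, 0.0]
contact_force: [-0.6, 0.4, -0.6]
gripper_width: 0.621
```

>>> drive_tool(
  rows=[
    [0.62,0,0,0.025,0,0,0],
    [0.62,0,0,0.05,0,0,0],
    [0.62,0,0,0.065,0,0,0],
    [0.62,0,0,0.075,0,0,0],
    [0.62,0,0,0.077,0,0,0],
  ],
)

```text
clock: 4.0
eef_pos: [0.5064, 0.4224, 0.0133]
tcp_rot: [0.732, 0.681, -0.0, -0.0]
contact_force: [-0.4, -0.4, -0.4]
gripper_width: 0.616
```

>>> drive_tool(
  rows=[
    [0.45,0,0,0,0,0,0],
    [0.35,0,0,0,0,0,0],
    [0.25,0,0,0,0,0,0],
    [0.15,0,0,0,0,0,0],
    [0.15,0,0,0,0,0,0],
  ],
  grip_force=20,
)

```text
clock: 4.5
eef_pos: [0.5073, 0.4234, 0.0148]
tcp_rot: [0.732, 0.681, 0.001, -0.0]
contact_force: [0.2, 6.0, 5.3]
gripper_width: 0.239
```

>>> drive_tool(
  rows=[
    [0.1,0,0,0,0,0,0],
    [0.1,0,0,0,0,0,0],
    [0.1,0,0,-0.01,0,0,0],
    [0.1,0,0,-0.03,0,0,0],
    [0.1,0,0,-0.06,0,0,0],
  ],
)

```text
clock: 5.0
eef_pos: [0.5052, 0.4212, 0.0732]
tcp_rot: [0.732, 0.681, -0.002, -0.0]
contact_force: [0.3, 0.1, -3.7]
gripper_width: 0.238
```

Run:
```python
from h import *
o=manip.get_obs();print(o["clock"],o["eef_pos"],o["gripper_width"],o["contact_force"])
save("f_wrist",imaging.get_image("wrist"),1.2)
save("f_side",imaging.get_image("side"),2,(200,190,240,210))
```

```text
5.0 [0.50519918 0.42119037 0.07315152] 0.2377195852945464 [ 0.326444    0.1283911  -3.70146362]
```

View pics/f_wrist.png

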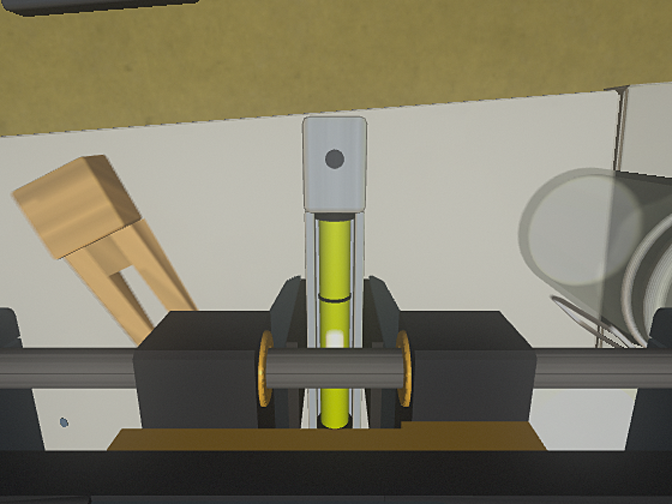

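View pics/f_side.png

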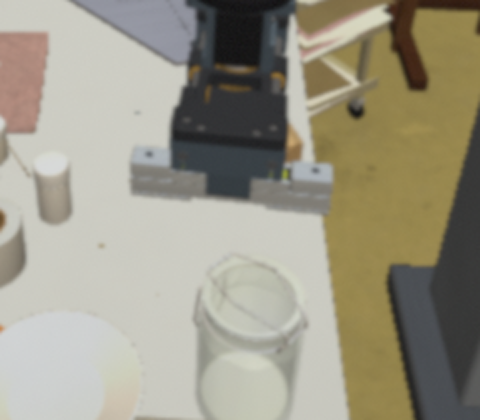

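Run:
```python
from h import *
o=manip.get_obs();KW=cam("wrist",o)
f=lambda p:np.array(p)/1.2
P=unproj(KW,f([(335,159),(335,117),(304,140),(367,140)]),o["eef_pos"][2]+.022)
M=R.from_quat(o["tcp_rot"]).as_matrix()
print(((P-o["eef_pos"])@M).round(4))
# table target
T=np.array([.5924,.0029]); print(M.round(3))
```

```text
[[-0.0003 -0.0666 -0.0222]
 [-0.0003 -0.0802 -0.0222]
 [-0.0107 -0.0729 -0.0223]
 [ 0.0103 -0.0728 -0.0222]]
[[ 0.071  0.997  0.003]
 [ 0.997 -0.071  0.002]
 [ 0.003  0.003 -1.   ]]
```

>>> drive_tool(
  rows=[
    [0.1,0,0,-0.04,0,0,0],
    [0.1,-0.01,0.003,-0.085,0,0,0],
    [0.1,-0.05,0.014,-0.09,0,0,0],
    [0.1,-0.095,0.027,-0.09,0,0,0],
    [0.1,-0.14,0.04,-0.09,0,0,0],
  ],
)

```text
clock: 5.6
eef_pos: [0.5359, 0.2783, 0.1634]
tcp_rot: [0.732, 0.682, -0.0, -0.0]
contact_force: [0.9, -0.4, -3.1]
gripper_width: 0.241
```

>>> drive_tool(
  rows=[
    [0.1,-0.045,0.013,0,0,0,0],
    [0.1,-0.09,0.026,0,0,0,0],
    [0.1,-0.135,0.038,0,0,0,0],
    [0.1,-0.18,0.051,0,0,0,0],
    [0.1,-0.22,0.062,0,0,0,0],
  ],
)

```text
clock: 6.1
eef_pos: [0.5819, 0.0538, 0.163]
tcp_rot: [0.732, 0.681, -0.001, -0.0]
contact_force: [0.8, 0.2, -3.6]
gripper_width: 0.239
```

>>> drive_tool(
  rows=[
    [0.1,-0.03,0.008,0,0,0,8.5],
    [0.1,-0.05,0.014,0,0,0,17],
    [0.1,-0.05,0.014,0,0,0,25.5],
    [0.1,-0.05,0.014,0,0,0,34],
    [0.1,-0.05,0.014,0,0,0,42.5],
  ],
)

```text
clock: 6.6
eef_pos: [0.5921, 0.0049, 0.1628]
tcp_rot: [0.93, 0.367, -0.001, -0.0]
contact_force: [-1.6, -0.1, -2.1]
gripper_width: 0.242
```

>>> drive_tool(
  rows=[
    [0.1,0,0,0,0,0,7],
    [0.1,0,0,0,0,0,14],
    [0.1,0,0,0,0,0,21],
    [0.1,0,0,0,0,0,21],
    [0.1,0,0,0,0,0,21],
  ],
)

```text
clock: 7.1
eef_pos: [0.5924, 0.0052, 0.1633]
tcp_rot: [0.981, 0.196, -0.001, -0.0]
contact_force: [0.8, 0.5, -4.2]
gripper_width: 0.239
```

Run:
```python
from h import *
o=manip.get_obs();M=R.from_quat(o["tcp_rot"]).as_matrix();print(o["clock"],o["eef_pos"],"jaw",np.degrees(np.arctan2(M[1,0],M[0,0])))
save("g_wrist",imaging.get_image("wrist"),1.4)
```

```text
7.1 [0.59243152 0.00520132 0.16327907] jaw 22.60729547277468
```

View pics/g_wrist.png

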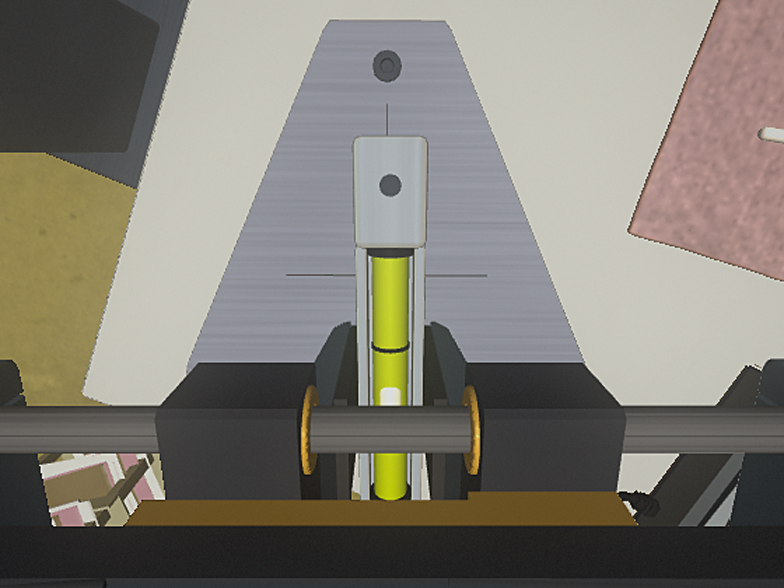

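Run:
```python
from h import *
o=manip.get_obs();KW=cam("wrist",o);M=R.from_quat(o["tcp_rot"]).as_matrix()
f=lambda p:np.array(p)/1.4
for n,p,z in [("stub",(387,66),.0145),("line",(387,106),.015),("crossL",(287,275),.0177),("crossR",(487,275),.0177),("lowL",(330,20),.0137),("lowR",(445,20),.0137)]:
    P=unproj(KW,f([p]),z);print(n,P.round(4),((P-o["eef_pos"])@M).round(4))
```

```text
stub [[0.5432 0.1184 0.0145]] [[-0.002  -0.1234  0.149 ]]
line [[0.5517 0.098  0.015 ]] [[-0.002  -0.1013  0.1485]]
crossL [[ 0.5315 -0.0218  0.0177]] [[-0.0667  0.0016  0.1458]]
crossR [[0.6506 0.0277 0.0177]] [[0.0623 0.0016 0.1457]]
lowL [[0.5037 0.1284 0.0137]] [[-0.0346 -0.1479  0.1498]]
lowR [[0.5645 0.1538 0.0137]] [[ 0.0313 -0.1479  0.1497]]
```

>>> drive_tool(
  rows=[
    [0.1,-0.002,0.0016,0.03,-0.5,0,0],
    [0.1,-0.002,0.0016,0.06,-1,0,0],
    [0.1,-0.002,0.0016,0.09,-1.5,0,0],
    [0.1,-0.002,0.0016,0.115,-1.5,0,0],
    [0.1,-0.002,0.0016,0.12,-1.5,0,0],
  ],
)

```text
clock: 7.65
eef_pos: [0.5898, 0.0031, 0.0412]
tcp_rot: [0.981, 0.195, 0.0, 0.012]
contact_force: [0.1, -0.3, -2.9]
gripper_width: 0.237
```

>>> drive_tool(
  rows=[
    [0.1,0,0,0.003,0,0,0],
    [0.1,0,0,0.005,0,0,0],
  ],
)

```text
clock: 7.85
eef_pos: [0.5926, 0.0029, 0.0398]
tcp_rot: [0.981, 0.195, 0.003, 0.013]
contact_force: [-0.1, 1.0, -2.8]
gripper_width: 0.241
```

>>> drive_tool(
  rows=[
    [0.1,0,0,0.001,0,0,0],
    [0.1,0,0,0.002,0,0,0],
  ],
)

```text
clock: 8.05
eef_pos: [0.5925, 0.0028, 0.0378]
tcp_rot: [0.981, 0.194, 0.003, 0.013]
contact_force: [-0.7, -0.4, -2.8]
gripper_width: 0.239
```

>>> drive_tool(
  rows=[
    [0.1,0,0,0.001,0,0,0],
    [0.1,0,0,0.002,0,0,0],
  ],
)

```text
clock: 8.25
eef_pos: [0.592, 0.0028, 0.0352]
tcp_rot: [0.981, 0.194, 0.003, 0.013]
contact_force: [-0.2, -0.2, -3.2]
gripper_width: 0.239
```

>>> drive_tool(
  rows=[
    [0.1,0,0,0.001,0,0,0],
    [0.1,0,0,0.002,0,0,0],
  ],
)

```text
clock: 8.45
eef_pos: [0.5919, 0.0028, 0.0329]
tcp_rot: [0.981, 0.194, 0.003, 0.013]
contact_force: [0.2, 0.0, -2.9]
gripper_width: 0.239
```

>>> drive_tool(
  rows=[
    [0.1,0,0,0.001,0,0,0],
    [0.1,0,0,0.001,0,0,0],
  ],
)

```text
clock: 8.65
eef_pos: [0.5919, 0.0027, 0.0319]
tcp_rot: [0.981, 0.194, 0.002, 0.013]
contact_force: [-1.1, -0.4, -2.3]
gripper_width: 0.242
```

>>> drive_tool(
  rows=[
    [0.1,0,0,0.001,0,0,0],
    [0.1,0,0,0.001,0,0,0],
  ],
)

```text
clock: 8.85
eef_pos: [0.592, 0.0027, 0.0315]
tcp_rot: [0.981, 0.194, 0.002, 0.013]
contact_force: [-3.7, 0.9, 9.6]
gripper_width: 0.24
```

>>> drive_tool(
  rows=[
    [0.1,0,0,0.001,0,0,0],
    [0.1,0,0,0.001,0,0,0],
  ],
)

```text
clock: 9.05
eef_pos: [0.5921, 0.0027, 0.0312]
tcp_rot: [0.981, 0.194, 0.002, 0.013]
contact_force: [-9.5, -0.3, 23.4]
gripper_width: 0.24
```

>>> drive_tool(
  rows=[
    [0.1,0,0,-0.001,0,0,0],
    [0.1,0,0,-0.0015,0,0,0],
  ],
)

```text
clock: 9.25
eef_pos: [0.592, 0.0027, 0.0316]
tcp_rot: [0.981, 0.194, 0.003, 0.013]
contact_force: [-0.1, -0.6, -2.2]
gripper_width: 0.24
```

>>> drive_tool(
  rows=[
    [0.28,0,0,0,0,0,0],
    [0.34,0,0,0,0,0,0],
    [0.45,0,0,0,0,0,0],
    [0.45,0,0,0,0,0,0],
  ],
)

```text
clock: 9.65
eef_pos: [0.592, 0.0027, 0.0314]
tcp_rot: [0.981, 0.194, 0.003, 0.013]
contact_force: [0.3, 0.1, -1.3]
gripper_width: 0.445
```

>>> drive_tool(
  rows=[
    [0.45,0,0,-0.03,0.5,0,0],
    [0.45,0,0,-0.06,1,0,0],
    [0.45,0,0.01,-0.1,1.5,0,0],
    [0.45,0,0.01,-0.14,1.5,0,0],
    [0.45,0,0.01,-0.16,1.5,0,0],
  ],
)

```text
clock: 10.15
eef_pos: [0.5954, -0.0028, 0.1951]
tcp_rot: [0.981, 0.194, 0.002, 0.0]
contact_force: [0.7, -0.3, 0.3]
gripper_width: 0.451
```

Run:
```python
from h import *
o=manip.get_obs();M=R.from_quat(o["tcp_rot"]).as_matrix();print(o["clock"],o["eef_pos"],M.round(3).tolist(),o["gripper_width"])
save("i_wrist",imaging.get_image("wrist"),1.4)
save("i_side",imaging.get_image("side"),3,(200,130,160,120))
```

```text
10.15 [ 0.59536953 -0.00284171  0.19512677] [[0.925, 0.381, 0.004], [0.381, -0.925, -0.0], [0.003, 0.001, -1.0]] 0.45066657833372076
```

View pics/i_wrist.png

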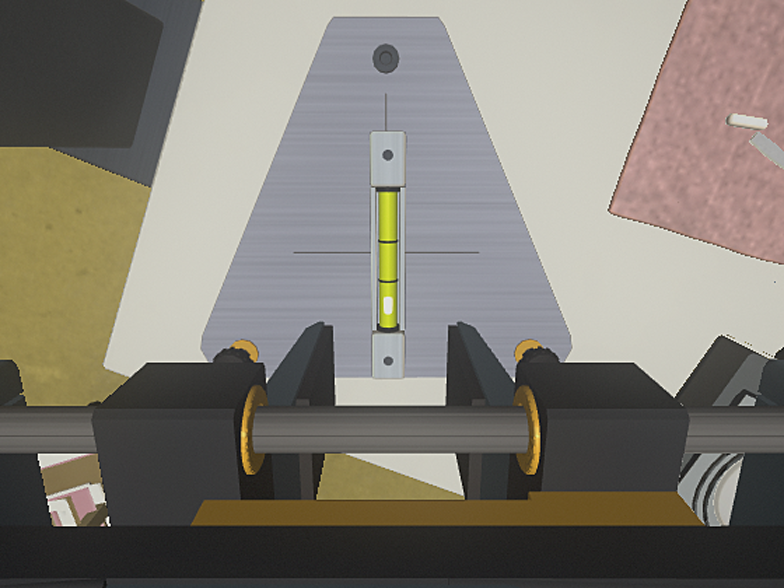

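View pics/i_side.png

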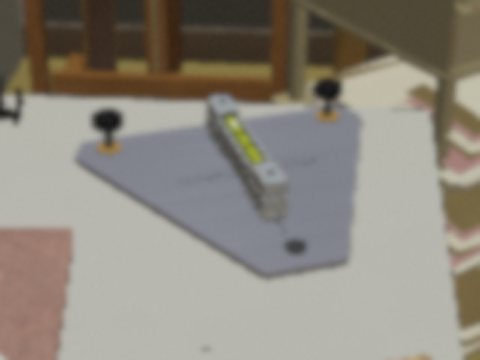

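Run:
```python
from h import *
o=manip.get_obs();KW=cam("wrist",o);M=R.from_quat(o["tcp_rot"]).as_matrix()
f=lambda p:np.array(p)/1.4
for n,p,z in [("stub",(386,58),.0145),("line",(386,94),.015),("crossL",(294,252.5),.0177),("crossR",(479,252.5),.0177),("lowL",(333,17),.0137),("lowR",(438,17),.0137),("hole1",(388,155),.0515),("hole2",(388,361),.0555),("L-end",(388,131),.0515),("R-end",(388,378),.056),("line1",(388,242),.05),("line2",(388,282),.0505),("bub",(388,305),.0505)]:
    P=unproj(KW,f([p]),z);q=(P-[.5911,.003,0])[0,:2];a=np.radians(-67.4);c,s=np.cos(a),np.sin(a)
    print(n,P.round(4),"table frame",np.round([c*q[0]+s*q[1],-s*q[0]+c*q[1]],4))
S=cam("scene")
```

```text
stub [[0.5436 0.1189 0.0145]] table frame [-0.1253  0.0007]
line [[0.5518 0.0989 0.015 ]] table frame [-0.1037  0.0005]
crossL [[ 0.5317 -0.0219  0.0177]] table frame [ 0.0002 -0.0644]
crossR [[0.6516 0.0273 0.0177]] table frame [0.0008 0.0652]
lowL [[0.5038 0.1282 0.0137]] table frame [-0.1491 -0.0325]
lowR [[0.5648 0.1534 0.0137]] table frame [-0.149   0.0335]
hole1 [[0.5673 0.0644 0.0515]] table frame [-0.0658  0.0016]
hole2 [[ 0.6174 -0.0577  0.0555]] table frame [0.0662 0.001 ]
L-end [[0.5621 0.0771 0.0515]] table frame [-0.0795  0.0017]
R-end [[ 0.622  -0.0689  0.056 ]] table frame [0.0783 0.0009]
line1 [[0.5875 0.0152 0.05  ]] table frame [-0.0127  0.0014]
line2 [[ 0.5974 -0.0088  0.0505]] table frame [0.0133 0.0012]
bub [[ 0.6033 -0.0232  0.0505]] table frame [0.0288 0.0012]
```

>>> drive_tool(
  rows=[
    [0.8,-0.002,-0.045,0,0,0,-8.5],
    [0.8,-0.004,-0.09,0,0,0,-17],
    [0.8,-0.006,-0.135,0,0,0,-25.5],
    [0.8,-0.008,-0.18,0,0,0,-34],
    [0.8,-0.01,-0.225,0,0,0,-42.5],
  ],
)

```text
clock: 10.75
eef_pos: [0.4976, 0.2028, 0.1905]
tcp_rot: [0.842, 0.539, -0.001, -0.0]
contact_force: [0.5, 0.2, 0.2]
gripper_width: 0.793
```

>>> drive_tool(
  rows=[
    [0.8,0.021,-0.025,0,0,0,-8.5],
    [0.8,0.043,-0.051,0,0,0,-17],
    [0.8,0.064,-0.077,0,0,0,-25.5],
    [0.8,0.064,-0.077,0,0,0,-34],
    [0.8,0.064,-0.077,0,0,0,-42.5],
  ],
)

```text
clock: 11.25
eef_pos: [0.4555, 0.2928, 0.1903]
tcp_rot: [0.589, 0.808, -0.001, -0.0]
contact_force: [0.3, 0.4, 0.4]
gripper_width: 0.805
```

>>> drive_tool(
  rows=[
    [0.8,0,0,0,0,0,-3.5],
    [0.8,0,0,0,0,0,-3.5],
  ],
)

```text
clock: 11.45
eef_pos: [0.4559, 0.292, 0.1904]
tcp_rot: [0.567, 0.824, -0.001, -0.0]
contact_force: [0.0, -0.8, -0.4]
gripper_width: 0.798
```

Run:
```python
from h import *
o=manip.get_obs();M=R.from_quat(o["tcp_rot"]).as_matrix();print(o["clock"],o["eef_pos"],M.round(3).tolist(),o["gripper_width"])
save("j_wrist",imaging.get_image("wrist"),1.4)
```

```text
11.45 [0.45594257 0.29200003 0.19043781] [[-0.358, 0.934, -0.001], [0.934, 0.358, -0.001], [-0.0, -0.002, -1.0]] 0.7982598306478352
```

View pics/j_wrist.png

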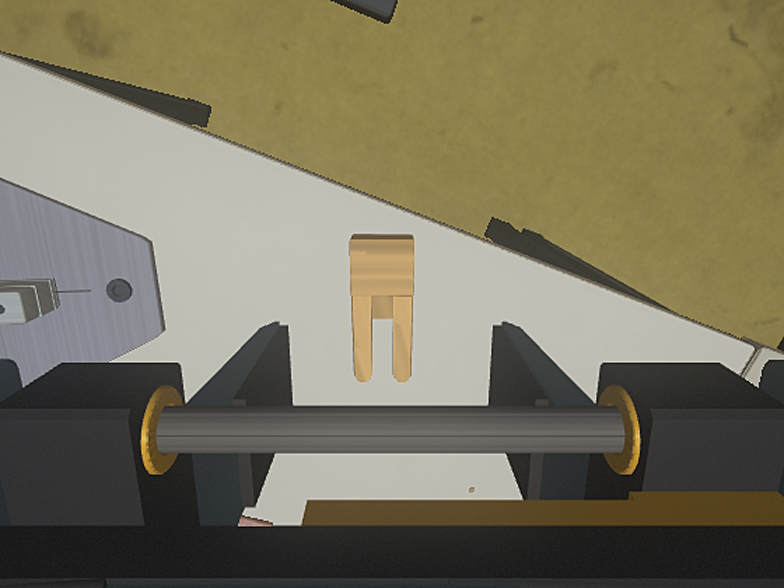

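Run:
```python
from h import *
o=manip.get_obs();KW=cam("wrist",o);M=R.from_quat(o["tcp_rot"]).as_matrix()
f=lambda p:np.array(p)/1.4
for n,p,z in [("rL",(350,239),.024),("rR",(413,239),.024),("fL",(351,295),.024),("fR",(413,295),.024),("tipL",(363,381),.003),("tipR",(402,381),.003)]:
    P=unproj(KW,f([p]),z);print(n,P.round(4),((P-o["eef_pos"])@M).round(4))
```

```text
rL [[0.4479 0.2598 0.024 ]] [[-0.0272 -0.0189  0.1667]]
rR [[0.4328 0.2995 0.024 ]] [[ 0.0153 -0.0189  0.1667]]
fL [[0.4847 0.2736 0.024 ]] [[-0.0273  0.0204  0.1666]]
fR [[0.4694 0.3139 0.024 ]] [[0.0158 0.0204 0.1666]]
tipL [[0.553  0.3062 0.003 ]] [[-0.0211  0.0959  0.1875]]
tipR [[0.5423 0.3345 0.003 ]] [[0.0091 0.0959 0.1875]]
```

>>> drive_tool(
  rows=[
    [0.68,-0.006,0.001,0.04,0,0,0],
    [0.68,-0.006,0.001,0.085,0,0,0],
    [0.68,-0.006,0.001,0.13,0,0,0],
    [0.68,-0.006,0.001,0.165,0,0,0],
    [0.68,-0.006,0.001,0.18,0,0,0],
  ],
)

```text
clock: 12.0
eef_pos: [0.4578, 0.2858, 0.0083]
tcp_rot: [0.568, 0.823, -0.002, -0.001]
contact_force: [-0.6, 0.2, -0.1]
gripper_width: 0.68
```

>>> drive_tool(
  rows=[
    [0.68,0,0,0.003,0,0,0],
    [0.68,0,0,0.005,0,0,0],
  ],
)

```text
clock: 12.2
eef_pos: [0.4602, 0.2872, 0.0074]
tcp_rot: [0.567, 0.823, 0.0, 0.0]
contact_force: [-0.1, 0.2, 1.1]
gripper_width: 0.681
```

>>> drive_tool(
  rows=[
    [0.52,0,0,0,0,0,0],
    [0.46,0,0,0,0,0,0],
    [0.4,0,0,0,0,0,0],
    [0.4,0,0,0,0,0,0],
  ],
  grip_force=40,
)

```text
clock: 12.6
eef_pos: [0.4603, 0.2874, 0.0078]
tcp_rot: [0.567, 0.824, 0.001, 0.0]
contact_force: [-2.2, -0.6, 9.9]
gripper_width: 0.479
```

>>> drive_tool(
  rows=[
    [0.4,0,0,-0.005,0,0,0],
    [0.4,0,0,-0.03,0,0,0],
    [0.4,0,0,-0.07,0,0,0],
    [0.4,0,0,-0.1,0,0,0],
    [0.4,0,0,-0.1,0,0,0],
  ],
)

```text
clock: 13.1
eef_pos: [0.4617, 0.2882, 0.111]
tcp_rot: [0.567, 0.824, 0.003, 0.001]
contact_force: [1.0, 0.7, -1.1]
gripper_width: 0.477
```

Run:
```python
from h import *
o=manip.get_obs();M=R.from_quat(o["tcp_rot"]).as_matrix();print(o["clock"],o["eef_pos"],M.round(3).tolist(),o["gripper_width"],o["contact_force"])
KW=cam("wrist",o)
save("k_wrist",imaging.get_image("wrist"),1.4)
save("k_side",imaging.get_image("side"),3,(200,170,200,160))
```

```text
13.1 [0.46171521 0.28817328 0.11099404] [[-0.357, 0.934, 0.006], [0.934, 0.357, 0.003], [0.001, 0.006, -1.0]] 0.4773507987607934 [ 0.99020542  0.74154709 -1.13432251]
```

View pics/k_wrist.png

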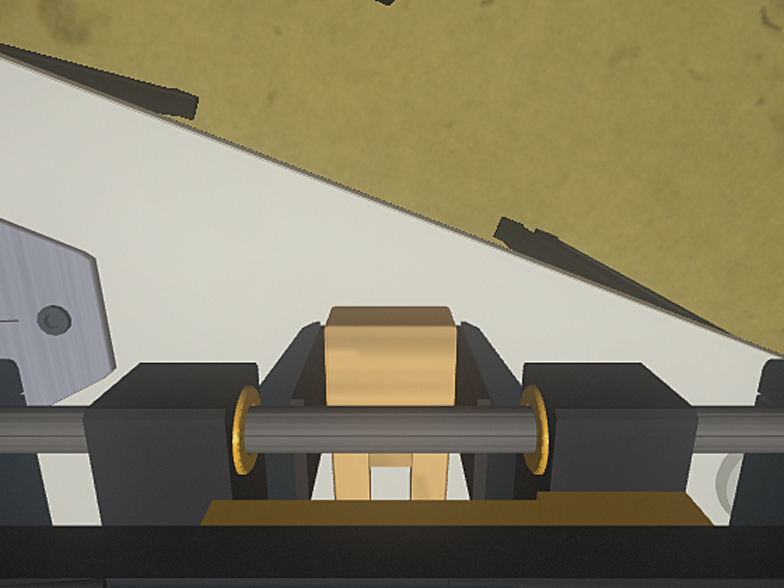

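View pics/k_side.png

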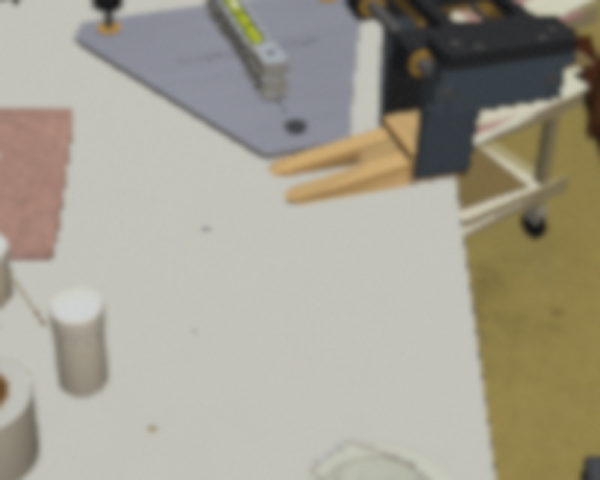

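Run:
```python
from h import *
o=manip.get_obs();KW=cam("wrist",o);M=R.from_quat(o["tcp_rot"]).as_matrix()
f=lambda p:np.array(p)/1.4
z=o["eef_pos"][2]
for p in [(326,325),(456,325),(331,306),(450,306)]:
  for dz in (.0165,-.0075):
    P=unproj(KW,f([p]),z+dz);print(p,dz,((P-o["eef_pos"])@M).round(4))
E=np.array([.5911,.003]);
u=np.array([np.cos(np.radians(-67.5)),np.sin(np.radians(-67.5))])
low=E-.150*u
for gap in (.03,.01,0): 
    c=low-(gap+.095)*u; print(gap,c.round(4))
```

```text
(326, 325) 0.0165 [[-0.0211 -0.0222 -0.0165]]
(326, 325) -0.0075 [[-0.0243 -0.0137  0.0075]]
(456, 325) 0.0165 [[ 0.0209 -0.0222 -0.0165]]
(456, 325) -0.0075 [[ 0.0243 -0.0137  0.0075]]
(331, 306) 0.0165 [[-0.0193 -0.0287 -0.0166]]
(331, 306) -0.0075 [[-0.0222 -0.0212  0.0075]]
(450, 306) 0.0165 [[ 0.0188 -0.0286 -0.0165]]
(450, 306) -0.0075 [[ 0.0218 -0.0212  0.0075]]
0.03 [0.4859 0.2571]
0.01 [0.4935 0.2386]
0 [0.4973 0.2294]
```

>>> drive_tool(
  rows=[
    [0.4,-0.008,0.002,0,0,0,8.5],
    [0.4,-0.016,0.005,0,0,0,17],
    [0.4,-0.024,0.007,0,0,0,25.5],
    [0.4,-0.032,0.009,0,0,0,34],
    [0.4,-0.0394,0.0116,0,0,0,42.5],
  ],
)

```text
clock: 13.7
eef_pos: [0.4838, 0.2536, 0.1052]
tcp_rot: [0.829, 0.56, -0.001, -0.0]
contact_force: [0.2, 0.4, 0.6]
gripper_width: 0.479
```

>>> drive_tool(
  rows=[
    [0.4,0,0,0,0,0,8.5],
    [0.4,0,0,0,0,0,17],
    [0.4,0,0,0,0,0,25.5],
    [0.4,0,0,0,0,0,34],
    [0.4,0,0,0,0,0,42.5],
  ],
)

```text
clock: 14.2
eef_pos: [0.4837, 0.2539, 0.1053]
tcp_rot: [0.975, 0.221, -0.001, 0.0]
contact_force: [0.0, -0.1, 0.1]
gripper_width: 0.478
```

>>> drive_tool(
  rows=[
    [0.4,0,0,0,0,0,3.4],
    [0.4,0,0,0,0,0,3.4],
    [0.4,0,0,0,0,0,3.4],
  ],
)

```text
clock: 14.5
eef_pos: [0.484, 0.254, 0.1058]
tcp_rot: [0.981, 0.196, -0.001, 0.0]
contact_force: [-0.4, -0.1, -0.3]
gripper_width: 0.482
```

Run:
```python
from h import *
o=manip.get_obs();M=R.from_quat(o["tcp_rot"]).as_matrix();print(o["clock"],o["eef_pos"],M.round(4).tolist(),np.degrees(np.arctan2(M[1,0],M[0,0])),o["gripper_width"],o["contact_force"])
KW=cam("wrist",o)
save("l_wrist",imaging.get_image("wrist"),1.4)
save("l_side",imaging.get_image("side"),3,(200,130,200,160))
```

```text
14.5 [0.48395951 0.25401779 0.1057672 ] [[0.9231, 0.3846, -0.0014], [0.3846, -0.9231, -0.0006], [-0.0015, 0.0, -1.0]] 22.617401532552286 0.48206723972358434 [-0.35828892 -0.14898526 -0.32199974]
```

View pics/l_wrist.png

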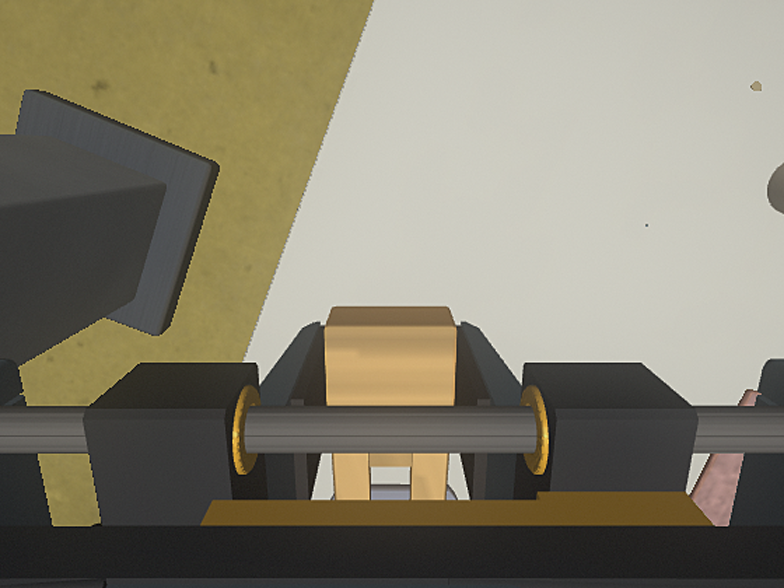

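View pics/l_side.png

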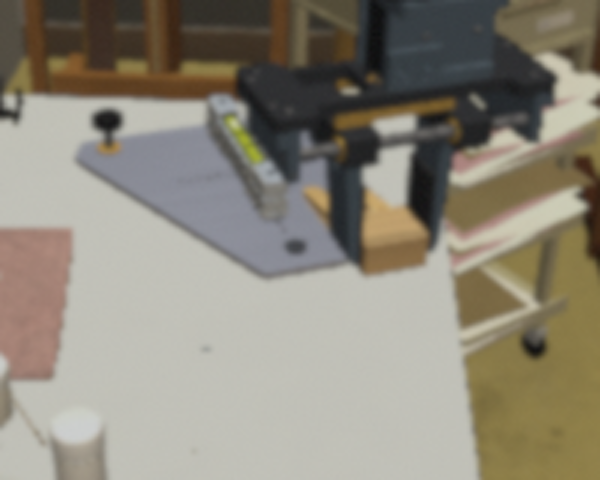

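>>> drive_tool(
  rows=[
    [0.4,0.003,0,0.025,0,0,0],
    [0.4,0.003,0,0.05,0,0,0],
    [0.4,0.003,0,0.075,0,0,0],
    [0.4,0.003,0,0.09,0,0,0],
    [0.4,0.003,0,0.09,0,0,0],
  ],
)

```text
clock: 15.1
eef_pos: [0.4861, 0.2549, 0.0149]
tcp_rot: [0.981, 0.195, -0.002, 0.0]
contact_force: [-0.8, 1.0, -0.2]
gripper_width: 0.48
```

>>> drive_tool(
  rows=[
    [0.4,0,0,0.002,0,0,0],
    [0.4,0,0,0.004,0,0,0],
    [0.4,0,0,0.004,0,0,0],
  ],
)

```text
clock: 15.4
eef_pos: [0.4877, 0.2557, 0.0133]
tcp_rot: [0.981, 0.195, 0.001, -0.0]
contact_force: [-0.9, -0.3, -0.8]
gripper_width: 0.479
```

Run:
```python
from h import *
o=manip.get_obs();M=R.from_quat(o["tcp_rot"]).as_matrix();print(o["clock"],o["eef_pos"],M.round(4).tolist(),np.degrees(np.arctan2(M[1,0],M[0,0])),o["gripper_width"],o["contact_force"])
KW=cam("wrist",o)
save("m_wrist",imaging.get_image("wrist"),1.4)
save("m_side",imaging.get_image("side"),3,(200,130,200,160))
save("m_scene",imaging.get_image("scene"),4,(240,120,150,130))
```

```text
15.4 [0.4877375  0.25566373 0.01334518] [[0.9238, 0.3828, 0.0011], [0.3828, -0.9238, 0.0005], [0.0012, -0.0001, -1.0]] 22.50868140558839 0.4792663111950967 [-0.89830201 -0.25040203 -0.84857644]
```

View pics/m_scene.png

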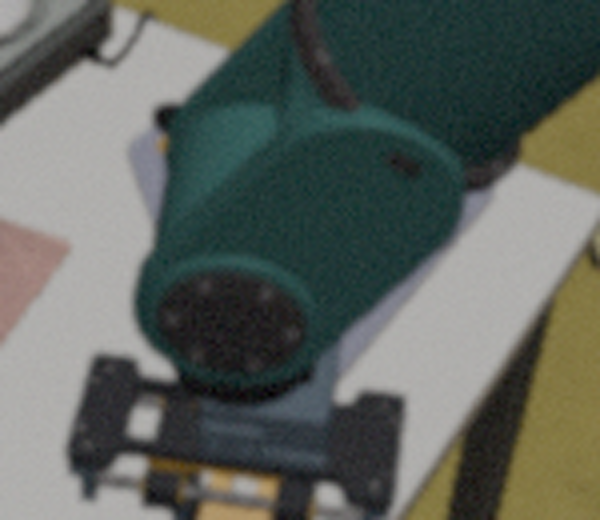

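View pics/m_side.png

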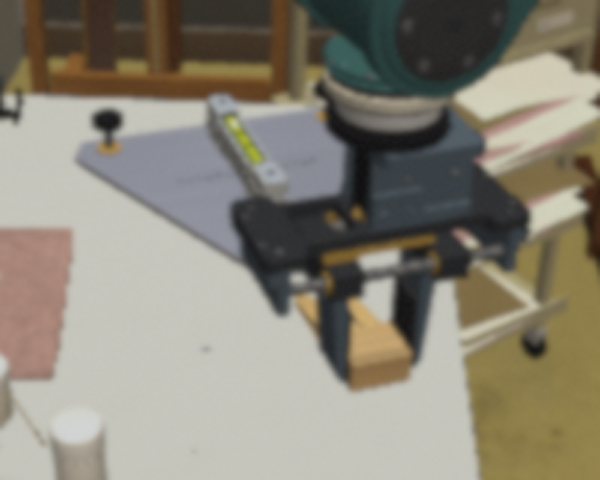

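View pics/m_wrist.png

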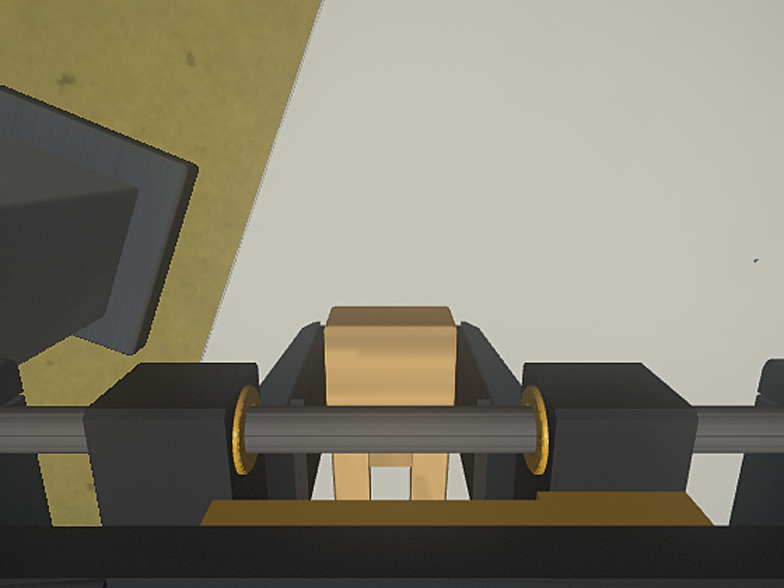

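>>> drive_tool(
  rows=[
    [0.4,0,0,0.002,0,0,0],
    [0.4,0,0,0.003,0,0,0],
    [0.4,0,0,0.003,0,0,0],
  ],
)

```text
clock: 15.85
eef_pos: [0.4872, 0.2554, 0.0095]
tcp_rot: [0.981, 0.195, -0.0, 0.0]
contact_force: [-1.5, 0.3, -1.0]
gripper_width: 0.482
```

>>> drive_tool(
  rows=[
    [0.4,0,0,0.001,0,0,0],
    [0.4,0,0,0.001,0,0,0],
  ],
)

```text
clock: 16.05
eef_pos: [0.4872, 0.2554, 0.0085]
tcp_rot: [0.981, 0.195, -0.0, 0.0]
contact_force: [-0.1, -0.8, -0.8]
gripper_width: 0.481
```

>>> drive_tool(
  rows=[
    [0.4,0,0,0.001,0,0,0],
    [0.4,0,0,0.001,0,0,0],
  ],
)

```text
clock: 16.25
eef_pos: [0.4874, 0.2555, 0.0079]
tcp_rot: [0.981, 0.195, -0.0, -0.0]
contact_force: [-1.9, -0.5, 5.9]
gripper_width: 0.483
```

>>> drive_tool(
  rows=[
    [0.4,0,0.004,-0.0004,0,0,0],
    [0.4,0,0.01,-0.0004,0,0,0],
    [0.4,0,0.016,-0.0004,0,0,0],
    [0.4,0,0.022,-0.0004,0,0,0],
    [0.4,0,0.024,-0.0004,0,0,0],
  ],
)

```text
clock: 16.75
eef_pos: [0.4968, 0.2325, 0.008]
tcp_rot: [0.981, 0.195, -0.0, 0.0]
contact_force: [0.4, 0.9, -0.6]
gripper_width: 0.478
```

```bash
cat > chk.py <<'E'
from h import *
import sys
o=manip.get_obs();M=R.from_quat(o["tcp_rot"]).as_matrix()
p=o["eef_pos"];q=p[:2]-[.5435,.1186];u=np.array([.3827,-.9239]);n=np.array([.9239,.3827])
ff=o["contact_force"][:2]
print(round(o["clock"],2),p.round(4),"jaw",round(np.degrees(np.arctan2(M[1,0],M[0,0])),2),"tips beyond low edge mm",round((q@u+.025-.0017+.095)*1e3,1),"lat",round(q@n*1e3,1),"push F",round(-ff@u,1),"latF",round(ff@n,1),"Fz",round(o["contact_force"][2],1))
save(sys.argv[1]+"_side",imaging.get_image("side"),6,(255,145,100,95))
E
python3 chk.py n1
```

```text
16.75 [0.4968 0.2325 0.008 ] jaw 22.46 tips beyond low edge mm -4.9 lat 0.4 push F 0.7 latF 0.7 Fz -0.6
```

View pics/n1_side.png

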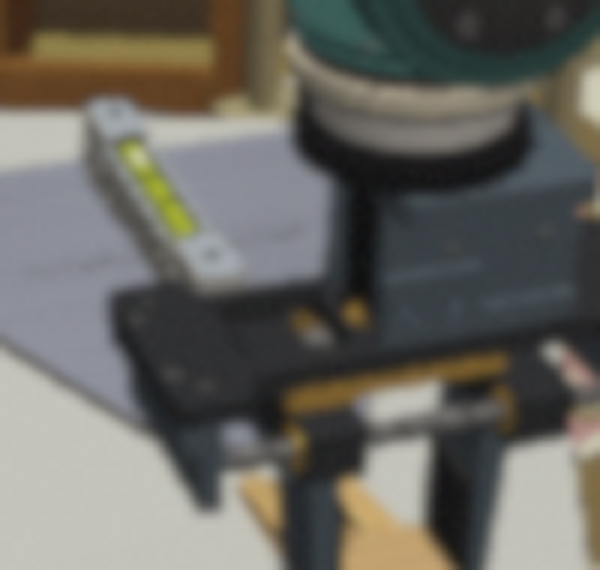

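>>> drive_tool(
  rows=[
    [0.4,0,0.003,0,0,0,0],
    [0.4,0,0.006,0,0,0,0],
    [0.4,0,0.009,0,0,0,0],
    [0.4,0,0.012,0,0,0,0],
    [0.4,0,0.014,0,0,0,0],
  ],
)

```text
clock: 17.3
eef_pos: [0.5019, 0.2201, 0.0081]
tcp_rot: [0.981, 0.195, 0.0, 0.0]
contact_force: [0.8, -0.0, -1.1]
gripper_width: 0.482
```

>>> drive_tool(
  rows=[
    [0.4,0,0.002,0,0,0,0],
    [0.4,0,0.004,0,0,0,0],
    [0.4,0,0.006,0,0,0,0],
    [0.4,0,0.008,0,0,0,0],
    [0.4,0,0.01,0,0,0,0],
  ],
)

```text
clock: 17.8
eef_pos: [0.5057, 0.211, 0.0081]
tcp_rot: [0.981, 0.195, 0.0, -0.0]
contact_force: [-1.0, 0.4, -0.2]
gripper_width: 0.477
```

```bash
python3 chk.py n2
```

```text
17.8 [0.5057 0.211  0.0081] jaw 22.5 tips beyond low edge mm 18.5 lat 0.5 push F 0.7 latF -0.7 Fz -0.2
```

>>> drive_tool(
  rows=[
    [0.4,0,0.001,0.0002,0,0,0],
    [0.4,0,0.003,0.0002,0,0,0],
    [0.4,0,0.005,0.0002,0,0,0],
    [0.4,0,0.006,0.0002,0,0,0],
    [0.4,0,0.008,0.0002,0,0,0],
  ],
)

```text
clock: 18.35
eef_pos: [0.5085, 0.2044, 0.008]
tcp_rot: [0.981, 0.195, -0.0, -0.001]
contact_force: [-5.3, 14.7, 3.4]
gripper_width: 0.478
```

```bash
python3 chk.py n3
```

```text
18.35 [0.5085 0.2044 0.008 ] jaw 22.47 tips beyond low edge mm 25.6 lat 0.6 push F 15.6 latF 0.7 Fz 3.4
```

View pics/n3_side.png

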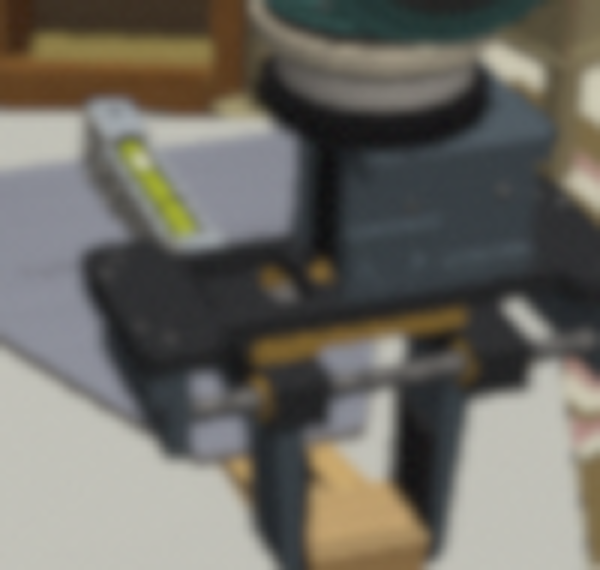

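>>> drive_tool(
  rows=[
    [0.4,0,0.0005,0,0,0,0],
    [0.4,0,0.001,0,0,0,0],
    [0.4,0,0.0015,0,0,0,0],
    [0.4,0,0.002,0,0,0,0],
  ],
)

```text
clock: 18.8
eef_pos: [0.5092, 0.2028, 0.008]
tcp_rot: [0.981, 0.195, -0.0, -0.001]
contact_force: [-6.9, 14.5, 1.9]
gripper_width: 0.476
```

```bash
python3 chk.py n4
```

```text
18.8 [0.5092 0.2028 0.008 ] jaw 22.48 tips beyond low edge mm 27.4 lat 0.5 push F 16.1 latF -0.8 Fz 1.9
```

View pics/n4_side.png

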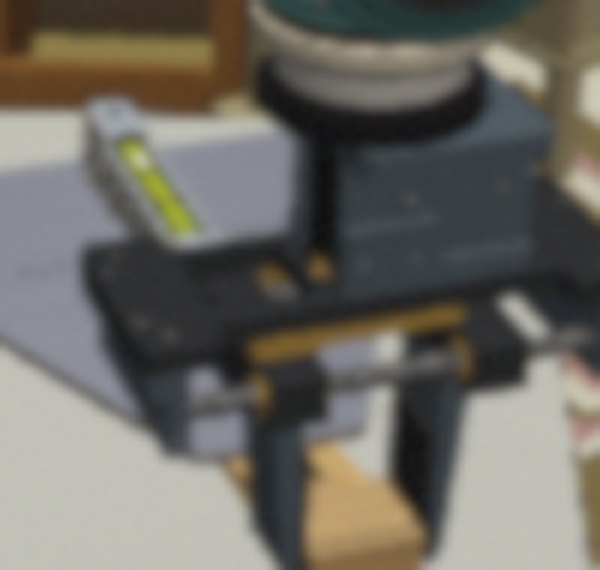

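```bash
cat > mv.py <<'E'
from h import *
a=cv2.imread("pics/a_side.png",0)
b=cv2.cvtColor(imaging.get_image("side"),cv2.COLOR_RGB2GRAY)
if __name__=="__main__":
    import sys
    for nm,(l,t,w,h) in {"knobL":(228,164,17,18),"knobR":(302,153,16,17),"fixed mat":(118,205,40,52)}.items():
        T=cv2.resize(a[t:t+h,l:l+w],None,fx=8,fy=8,interpolation=cv2.INTER_CUBIC)
        S=cv2.resize(b[t-5:t+h+5,l-5:l+w+5],None,fx=8,fy=8,interpolation=cv2.INTER_CUBIC)
        r=cv2.matchTemplate(S,T,cv2.TM_CCOEFF_NORMED);_,v,_,xy=cv2.minMaxLoc(r)
        print(nm,round(v,3),np.array(xy)/8-5)
    KW=cam("side");print(proj(KW,[[.7,-.03,.05],[.7,-.03,.05]+.005*np.array([.3827,-.9239,0])]))
E
python3 mv.py
```

```text
knobL 0.999 [0. 0.]
knobR 0.267 [-1.25  5.  ]
fixed mat 0.998 [0. 0.]
[[241.0083499  167.89096793]
 [240.57268433 167.09773131]]
```

>>> drive_tool(
  rows=[
    [0.4,0,0.001,0,0,0,0],
    [0.4,0,0.002,0,0,0,0],
    [0.4,0,0.003,0,0,0,0],
    [0.4,0,0.004,0,0,0,0],
    [0.4,0,0.005,0,0,0,0],
  ],
)

```text
clock: 19.4
eef_pos: [0.5111, 0.1981, 0.008]
tcp_rot: [0.981, 0.195, -0.0, -0.001]
contact_force: [-6.2, 15.1, 3.6]
gripper_width: 0.481
```

```bash
python3 chk.py n5; python3 mv.py
```

```text
19.4 [0.5111 0.1981 0.008 ] jaw 22.48 tips beyond low edge mm 32.4 lat 0.5 push F 16.4 latF 0.1 Fz 3.6
knobL 0.999 [ 0.    -0.125]
knobR 0.275 [-1.125  5.   ]
fixed mat 0.998 [0. 0.]
[[241.0083499  167.89096793]
 [240.57268433 167.09773131]]
```

View pics/n5_side.png

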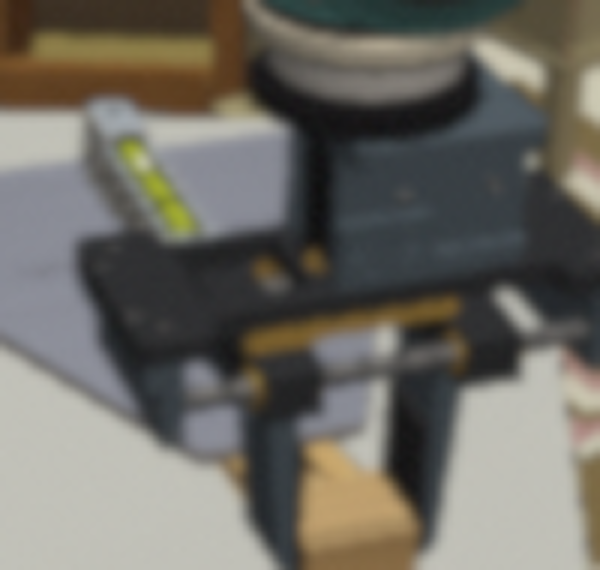

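>>> drive_tool(
  rows=[
    [0.4,0,0.001,0,0,0,0],
    [0.4,0,0.002,0,0,0,0],
    [0.4,0,0.003,0,0,0,0],
    [0.4,0,0.004,0,0,0,0],
    [0.4,0,0.005,0,0,0,0],
  ],
)

```text
clock: 20.0
eef_pos: [0.513, 0.1935, 0.008]
tcp_rot: [0.981, 0.195, -0.0, -0.001]
contact_force: [-6.1, 14.7, 4.1]
gripper_width: 0.48
```

>>> drive_tool(
  rows=[
    [0.4,0,0,0,0,0,0],
    [0.4,0,0,0,0,0,0],
    [0.4,0,0,0,0,0,0],
    [0.4,0,0,0,0,0,0],
    [0.4,0,0,0,0,0,0],
  ],
)

```text
clock: 20.5
eef_pos: [0.513, 0.1933, 0.0079]
tcp_rot: [0.981, 0.195, -0.0, -0.0]
contact_force: [-4.2, 11.4, 2.8]
gripper_width: 0.479
```

```bash
python3 chk.py n6; python3 mv.py
```

```text
20.5 [0.513  0.1933 0.0079] jaw 22.48 tips beyond low edge mm 37.6 lat 0.4 push F 12.1 latF 0.5 Fz 2.8
knobL 0.999 [-0.125 -0.125]
knobR 0.298 [-1.25  5.  ]
fixed mat 0.998 [0. 0.]
[[241.0083499  167.89096793]
 [240.57268433 167.09773131]]
```

View pics/n6_side.png

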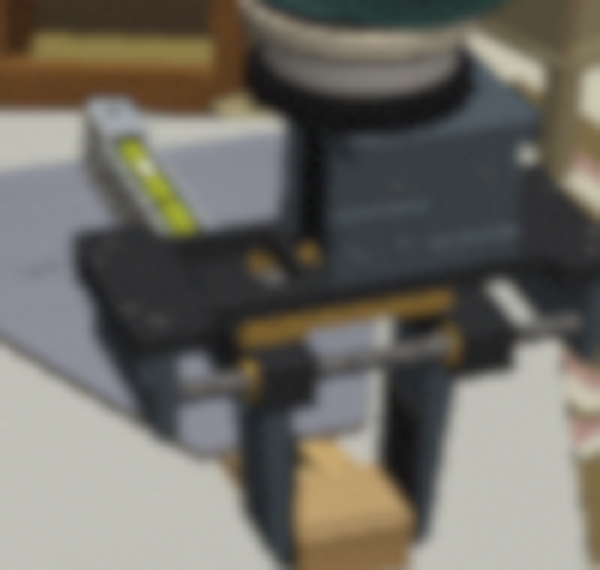

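```bash
cat > bub.py <<'E'
from h import *
import sys
def prof(im,KW,c=np.array([.5923,.0033]),z0=.0485,yaw=-67.5,lean=0.0,lat=0):
    u=np.array([np.cos(np.radians(yaw)),np.sin(np.radians(yaw))]);n=np.array([-u[1],u[0]])
    t=np.arange(-46,47,1.0)/1e3
    out=0
    for dl in (-.003,0,.003):
        P=np.c_[c+np.outer(t,u)+n*(dl+lat),z0+t*lean]
        uv=proj(KW,P).astype(np.float32)
        v=cv2.remap(im.astype(np.float32),uv[:,:1],uv[:,1:],cv2.INTER_LINEAR)[:,0]
        out=out+v/3
    return t*1e3,out
if __name__=="__main__":
    for n in sys.argv[1:]:
        o=manip.get_obs();KW=cam(n,o) ;im=imaging.get_image(n)
        t,v=prof(im,KW)
        print(n);print(" ".join(f"{int(a)}:{int(b)}/{int(g)}" for a,b,g in zip(t[::2],v[::2,2],v[::2,0])))
        if n=="side": save("bub_"+str(round(o['clock'],2)),im,12,(262,160,45,35))
E
python3 bub.py side; ls pics | tail -2
```

```text
side
-46:49/74 -44:51/89 -42:53/104 -40:55/117 -38:56/129 -36:57/138 -34:59/142 -32:60/146 -30:60/148 -28:59/149 -26:60/149 -24:60/147 -22:59/144 -20:57/141 -18:57/136 -16:58/132 -14:57/130 -12:56/132 -10:58/135 -8:59/139 -6:60/143 -4:60/146 -2:61/148 0:64/148 2:68/149 4:71/150 6:82/151 8:93/152 10:103/155 12:115/160 14:125/164 16:130/166 18:130/165 20:130/167 22:125/165 24:113/160 26:101/157 28:88/154 30:79/152 32:71/149 34:66/146 36:63/142 38:61/138 40:62/133 42:68/126 44:75/120 46:83/115
n5_side.png
n6_side.png
```

>>> drive_tool(
  rows=[
    [0.4,0,0.001,0,0,0,0],
    [0.4,0,0.002,0,0,0,0],
    [0.4,0,0.003,0,0,0,0],
    [0.4,0,0.004,0,0,0,0],
    [0.4,0,0.005,0,0,0,0],
  ],
)

```text
clock: 21.15
eef_pos: [0.5149, 0.1888, 0.0079]
tcp_rot: [0.981, 0.195, -0.0, -0.001]
contact_force: [-6.1, 13.1, 1.7]
gripper_width: 0.476
```

>>> drive_tool(
  rows=[
    [0.4,0,0.001,0,0,0,0],
    [0.4,0,0.002,0,0,0,0],
    [0.4,0,0.003,0,0,0,0],
    [0.4,0,0.004,0,0,0,0],
    [0.4,0,0.005,0,0,0,0],
  ],
)

```text
clock: 21.65
eef_pos: [0.5168, 0.1841, 0.0079]
tcp_rot: [0.981, 0.195, -0.0, -0.001]
contact_force: [-5.8, 13.4, 2.3]
gripper_width: 0.475
```

>>> drive_tool(
  rows=[
    [0.4,0,0,0,0,0,0],
    [0.4,0,0,0,0,0,0],
    [0.4,0,0,0,0,0,0],
    [0.4,0,0,0,0,0,0],
    [0.4,0,0,0,0,0,0],
  ],
)

```text
clock: 22.15
eef_pos: [0.5168, 0.1841, 0.0079]
tcp_rot: [0.981, 0.195, -0.0, -0.0]
contact_force: [-5.0, 11.4, 2.2]
gripper_width: 0.479
```

```bash
python3 chk.py n7; python3 mv.py;python3 bub.py side
```

```text
22.15 [0.5168 0.1841 0.0079] jaw 22.49 tips beyond low edge mm 47.6 lat 0.4 push F 12.5 latF -0.3 Fz 2.2
knobL 0.998 [-0.125 -0.125]
knobR 0.394 [-2.125  5.   ]
fixed mat 0.998 [0. 0.]
[[241.0083499  167.89096793]
 [240.57268433 167.09773131]]
side
-46:36/35 -44:37/37 -42:38/40 -40:41/46 -38:43/54 -36:46/65 -34:49/78 -32:51/93 -30:53/107 -28:54/119 -26:56/130 -24:58/136 -22:58/140 -20:58/144 -18:60/143 -16:61/141 -14:60/140 -12:59/138 -10:61/138 -8:63/138 -6:71/142 -4:79/147 -2:87/152 0:99/157 2:110/162 4:118/167 6:123/167 8:125/166 10:123/163 12:116/158 14:109/153 16:99/148 18:89/146 20:78/145 22:72/146 24:69/146 26:66/147 28:63/148 30:62/148 32:62/148 34:62/146 36:62/143 38:60/139 40:61/135 42:67/128 44:73/121 46:78/116
```

View pics/n7_side.png

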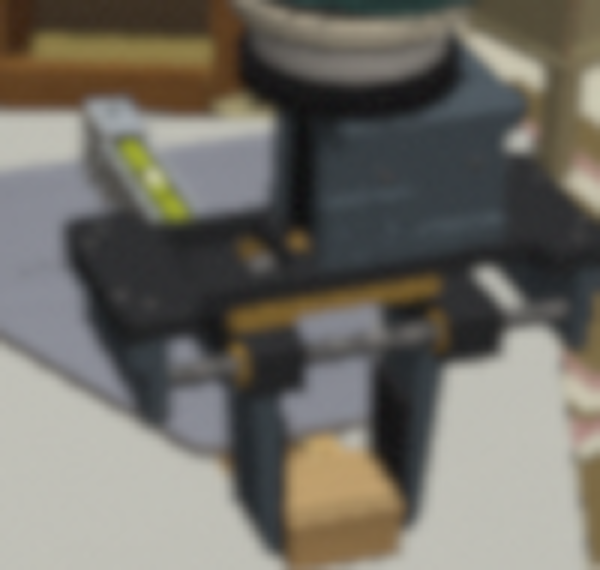

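>>> drive_tool(
  rows=[
    [0.4,0,0.001,0,0,0,0],
    [0.4,0,0.002,0,0,0,0],
    [0.4,0,0.003,0,0,0,0],
    [0.4,0,0.004,0,0,0,0],
    [0.4,0,0.005,0,0,0,0],
  ],
)

```text
clock: 22.8
eef_pos: [0.5187, 0.1795, 0.0079]
tcp_rot: [0.981, 0.195, -0.0, -0.001]
contact_force: [-5.6, 13.5, 2.1]
gripper_width: 0.48
```

>>> drive_tool(
  rows=[
    [0.4,0,0.001,0,0,0,0],
    [0.4,0,0.002,0,0,0,0],
    [0.4,0,0.003,0,0,0,0],
    [0.4,0,0.003,0,0,0,0],
    [0.4,0,0.003,0,0,0,0],
  ],
)

```text
clock: 23.3
eef_pos: [0.5198, 0.1766, 0.0079]
tcp_rot: [0.981, 0.195, -0.0, -0.0]
contact_force: [-4.4, 10.9, 2.3]
gripper_width: 0.481
```

>>> drive_tool(
  rows=[
    [0.4,0,0,0,0,0,0],
    [0.4,0,0,0,0,0,0],
    [0.4,0,0,0,0,0,0],
    [0.4,0,0,0,0,0,0],
    [0.4,0,0,0,0,0,0],
  ],
)

```text
clock: 23.8
eef_pos: [0.5198, 0.1766, 0.0079]
tcp_rot: [0.981, 0.195, -0.0, -0.0]
contact_force: [-5.2, 10.6, 1.8]
gripper_width: 0.482
```

```bash
python3 chk.py n8; python3 mv.py;python3 bub.py side
```

```text
23.8 [0.5198 0.1766 0.0079] jaw 22.49 tips beyond low edge mm 55.6 lat 0.3 push F 11.8 latF -0.7 Fz 1.8
knobL 0.998 [-0.125 -0.125]
knobR 0.464 [-3.5  5. ]
fixed mat 0.998 [0. 0.]
[[241.0083499  167.89096793]
 [240.57268433 167.09773131]]
side
-46:40/38 -44:38/36 -42:36/35 -40:36/34 -38:36/35 -36:36/35 -34:37/38 -32:39/41 -30:41/47 -28:44/57 -26:47/69 -24:50/82 -22:51/95 -20:52/109 -18:56/117 -16:60/122 -14:64/127 -12:74/131 -10:87/135 -8:98/140 -6:110/148 -4:123/158 -2:129/163 0:128/164 2:126/165 4:121/164 6:110/158 8:99/151 10:88/144 12:77/139 14:70/135 16:66/134 18:65/136 20:61/138 22:61/141 24:63/143 26:63/145 28:62/146 30:61/146 32:61/145 34:61/144 36:61/141 38:59/138 40:60/134 42:65/127 44:70/120 46:75/114
```

View pics/n8_side.png

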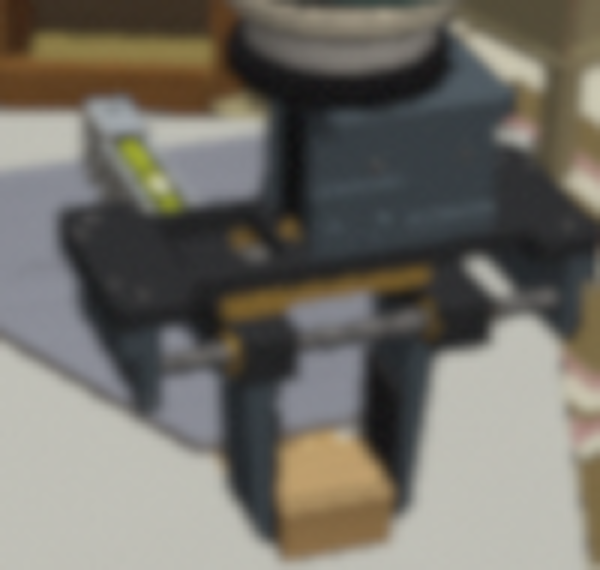

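>>> drive_tool(
  rows=[
    [0.52,0,0,0,0,0,0],
    [0.58,0,0,0,0,0,0],
    [0.66,0,0,0,0,0,0],
    [0.66,0,0,0,0,0,0],
  ],
)

```text
clock: 24.35
eef_pos: [0.5202, 0.1759, 0.0078]
tcp_rot: [0.981, 0.195, -0.0, 0.0]
contact_force: [0.3, -0.3, -0.3]
gripper_width: 0.656
```

>>> drive_tool(
  rows=[
    [0.66,0,-0.001,-0.02,0,0,0],
    [0.66,0,-0.001,-0.06,0,0,0],
    [0.66,0,-0.001,-0.11,0,0,0],
    [0.66,0,-0.001,-0.16,0,0,0],
    [0.66,0,-0.001,-0.2,0,0,0],
  ],
)

```text
clock: 24.85
eef_pos: [0.5201, 0.1769, 0.2108]
tcp_rot: [0.981, 0.195, 0.001, -0.0]
contact_force: [0.6, 1.1, -0.2]
gripper_width: 0.662
```

>>> drive_tool(
  rows=[
    [0.66,0,0.045,0,0,0,0],
    [0.66,0,0.09,0,0,0,0],
    [0.66,0,0.135,0,0,0,0],
    [0.66,0,0.18,0,0,0,0],
    [0.66,0,0.19,0,0,0,0],
  ],
)

```text
clock: 25.35
eef_pos: [0.5938, -0.0021, 0.208]
tcp_rot: [0.981, 0.194, 0.0, 0.0]
contact_force: [-0.2, 1.0, 0.4]
gripper_width: 0.661
```

>>> drive_tool(
  rows=[
    [0.66,0,0,0,0,0,0],
    [0.66,0,0,0,0,0,0],
    [0.66,0,0,0,0,0,0],
  ],
)

```text
clock: 25.65
eef_pos: [0.592, 0.0025, 0.2077]
tcp_rot: [0.981, 0.196, -0.0, -0.0]
contact_force: [-0.0, 0.1, -0.2]
gripper_width: 0.66
```

```bash
python3 - <<'E'
from h import *
o=manip.get_obs();print(o["clock"],o["eef_pos"])
im=imaging.get_image("wrist");save("p_wrist",im,1.4);cv2.imwrite("pics/p_raw.png",im[:,:,::-1])
save("p_side",imaging.get_image("side"),4,(210,140,140,110))
E
python3 mv.py; python3 bub.py wrist side
```

```text
25.65 [0.59200156 0.00251468 0.20774381]
knobL 0.998 [-0.125 -0.125]
knobR 0.996 [ 0.    -0.125]
fixed mat 0.998 [0. 0.]
[[241.0083499  167.89096793]
 [240.57268433 167.09773131]]
wrist
-46:131/143 -44:62/57 -42:59/158 -40:52/181 -38:52/180 -36:50/179 -34:52/180 -32:52/180 -30:51/180 -28:51/179 -26:51/180 -24:51/180 -22:50/179 -20:50/180 -18:50/180 -16:50/179 -14:50/182 -12:57/118 -10:49/194 -8:85/185 -6:172/202 -4:171/202 -2:171/202 0:171/202 2:173/203 4:149/200 6:49/179 8:50/180 10:49/179 12:50/182 14:56/116 16:48/185 18:50/179 20:49/179 22:50/178 24:48/179 26:50/179 28:50/179 30:50/179 32:50/179 34:50/179 36:49/178 38:49/178 40:49/178 42:50/179 44:50/182 46:57/108
side
-46:152/148 -44:146/147 -42:139/145 -40:127/143 -38:112/141 -36:98/140 -34:85/140 -32:73/140 -30:66/140 -28:62/140 -26:59/140 -24:58/139 -22:58/138 -20:56/138 -18:59/135 -16:62/131 -14:64/129 -12:73/130 -10:85/133 -8:95/136 -6:106/143 -4:117/152 -2:123/156 0:122/157 2:120/157 4:115/156 6:104/150 8:93/144 10:82/138 12:72/133 14:65/129 16:62/128 18:61/129 20:58/132 22:58/135 24:60/136 26:60/138 28:59/139 30:58/139 32:58/139 34:58/138 36:58/135 38:57/132 40:58/128 42:62/121 44:67/114 46:71/109
```

View pics/p_wrist.png

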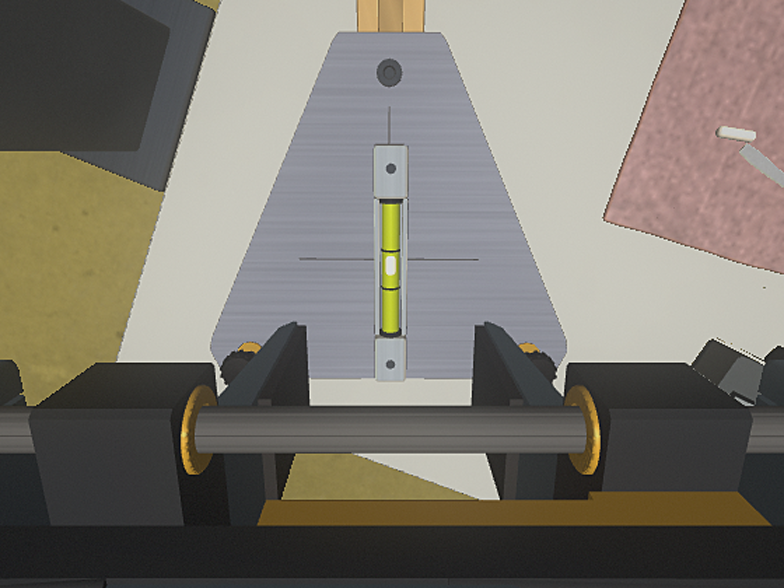

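View pics/p_side.png

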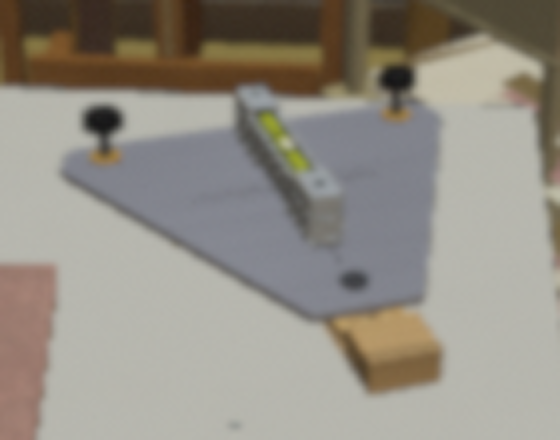

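>>> drive_tool(
  rows=[
    [0.66,0,0.03,0,0,0,0],
    [0.66,0,0.06,0,0,0,0],
    [0.66,0,0.07,0,0,0,0],
    [0.66,0,0.07,0,0,0,0],
    [0.66,0,0.07,0,0,0,0],
  ],
)

```text
clock: 26.4
eef_pos: [0.6189, -0.0627, 0.2076]
tcp_rot: [0.981, 0.195, -0.0, -0.0]
contact_force: [-0.4, 0.3, -0.3]
gripper_width: 0.663
```

Run:
```python
from h import *
o=manip.get_obs();print(o["clock"],o["eef_pos"])
im=imaging.get_image("wrist");save("q_wrist",im,1.4)
KW=cam("wrist",o);C=np.linalg.inv(KW[1])[:3,3];print("cam",C)
l,t=proj(KW,[[.5923,.0033,.05]])[0].astype(int)-[40,55];print(l,t)
save("q_zoom",im,5,(l,t,80,110))
from bub import prof
t,v=prof(im,KW)
print(" ".join(f"{int(a)}:{int(b)}/{int(g)}" for a,b,g in zip(t,v[:,2],v[:,0]) if abs(a)<18))
```

```text
26.4 [ 0.61887461 -0.06272851  0.20763662]
cam [0.58953121 0.00696257 0.37871111]
239 58
-17:51/180 -16:50/180 -15:50/180 -14:49/182 -13:49/191 -12:54/50 -11:57/111 -10:46/191 -9:72/185 -8:144/196 -7:159/199 -6:163/199 -5:163/199 -4:163/198 -3:162/198 -2:163/198 -1:163/198 0:163/198 1:163/198 2:164/198 3:158/199 4:126/194 5:51/180 6:50/180 7:51/179 8:50/179 9:50/180 10:51/180 11:51/180 12:50/183 13:50/184 14:59/59 15:56/111 16:51/190 17:51/181
```

View pics/q_zoom.png

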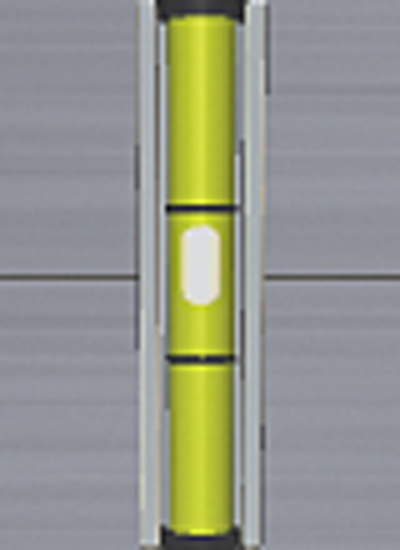

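View pics/q_wrist.png

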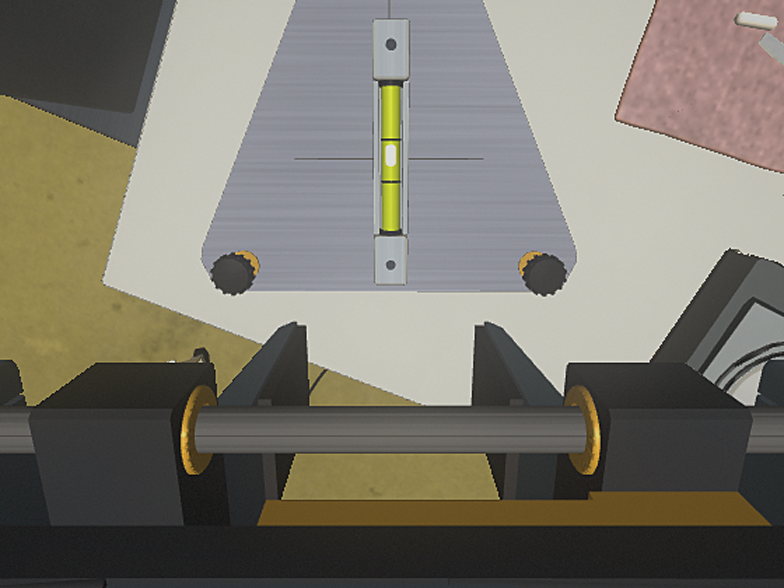

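>>> drive_tool(
  rows=[
    [0.66,0,-0.045,0,0,0,0],
    [0.66,0,-0.09,0,0,0,0],
    [0.66,0,-0.135,0,0,0,0],
    [0.66,0,-0.18,0,0,0,0],
    [0.66,0,-0.225,0,0,0,0],
  ],
)

```text
clock: 26.95
eef_pos: [0.5316, 0.1468, 0.208]
tcp_rot: [0.981, 0.195, 0.0, -0.0]
contact_force: [0.6, 0.0, -0.4]
gripper_width: 0.659
```

>>> drive_tool(
  rows=[
    [0.66,0,-0.03,0,0,0,0],
    [0.66,0,-0.034,0,0,0,0],
    [0.66,0,-0.034,0,0,0,0],
    [0.66,0,-0.034,0,0,0,0],
  ],
)

```text
clock: 27.35
eef_pos: [0.5202, 0.1757, 0.2079]
tcp_rot: [0.981, 0.195, 0.0, 0.0]
contact_force: [0.1, 0.4, 0.5]
gripper_width: 0.66
```

```bash
python3 chk.py r1; python3 bub.py side
python3 - <<'E'
from h import *
o=manip.get_obs();KW=cam("wrist",o)
save("r_wrist",imaging.get_image("wrist"),1.4)
E
```

```text
27.35 [0.5202 0.1757 0.2079] jaw 22.51 tips beyond low edge mm 56.7 lat 0.4 push F 0.3 latF 0.2 Fz 0.5
side
-46:154/150 -44:148/148 -42:141/147 -40:129/144 -38:114/143 -36:100/142 -34:87/141 -32:74/141 -30:66/141 -28:62/142 -26:59/141 -24:59/140 -22:58/139 -20:57/139 -18:59/136 -16:62/133 -14:65/131 -12:74/132 -10:86/134 -8:96/138 -6:107/145 -4:119/153 -2:125/158 0:123/158 2:121/158 4:116/158 6:105/152 8:94/145 10:83/139 12:73/134 14:66/131 16:63/129 18:62/131 20:59/134 22:59/136 24:60/138 26:61/139 28:59/140 30:59/140 32:59/140 34:59/139 36:59/136 38:58/133 40:59/129 42:63/122 44:67/115 46:72/110
```

View pics/r_wrist.png

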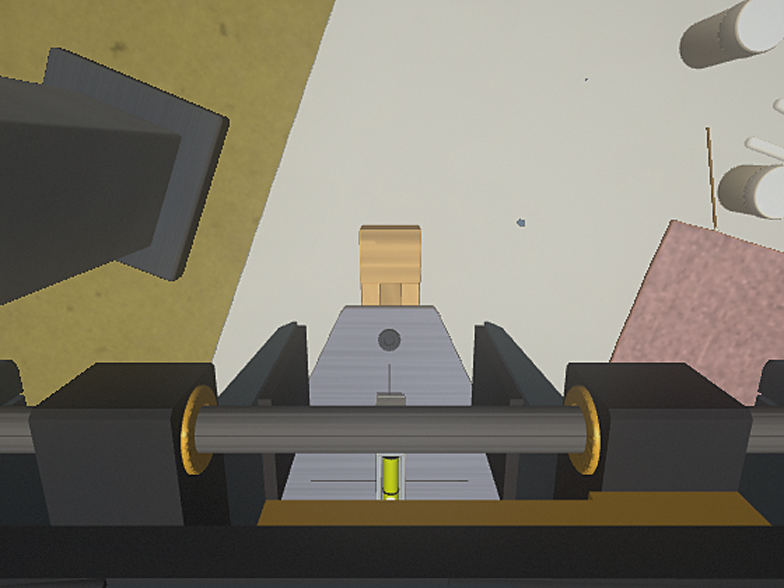

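>>> drive_tool(
  rows=[
    [0.66,0,-0.001,0.045,0,0,0],
    [0.66,0,-0.001,0.09,0,0,0],
    [0.66,0,-0.001,0.135,0,0,0],
    [0.66,0,-0.001,0.175,0,0,0],
    [0.66,0,-0.001,0.19,0,0,0],
  ],
)

```text
clock: 28.0
eef_pos: [0.518, 0.1756, 0.0145]
tcp_rot: [0.981, 0.195, -0.002, 0.0]
contact_force: [-0.2, -0.5, 0.1]
gripper_width: 0.659
```

>>> drive_tool(
  rows=[
    [0.66,0,0,0.004,0,0,0],
    [0.66,0,0,0.007,0,0,0],
    [0.66,0,0,0.007,0,0,0],
  ],
)

```text
clock: 28.3
eef_pos: [0.5209, 0.1771, 0.0122]
tcp_rot: [0.981, 0.195, 0.001, -0.0]
contact_force: [0.6, 0.1, 0.3]
gripper_width: 0.662
```

>>> drive_tool(
  rows=[
    [0.52,0,0,0,0,0,0],
    [0.46,0,0,0,0,0,0],
    [0.4,0,0,0,0,0,0],
    [0.4,0,0,0,0,0,0],
  ],
  grip_force=30,
)

```text
clock: 28.7
eef_pos: [0.5201, 0.177, 0.0118]
tcp_rot: [0.981, 0.195, 0.0, -0.0]
contact_force: [-3.6, -1.0, 10.2]
gripper_width: 0.478
```

```bash
python3 chk.py r2; python3 bub.py side|tr ' ' '\n'|egrep '^-?(2|4|6|8|10|0|12|14):'|tr '\n' ' '
```

```text
28.7 [0.5201 0.177  0.0118] jaw 22.48 tips beyond low edge mm 55.3 lat 0.7 push F 0.4 latF -3.7 Fz 10.2
-14:59/80 -12:71/96 -10:85/113 -8:97/129 -6:110/142 -4:122/155 -2:129/162 0:129/164 2:126/165 4:121/164 6:110/158 8:98/151 10:87/145 12:76/140 14:69/137
```

>>> drive_tool(
  rows=[
    [0.4,0,0,-0.0007,0,0,0],
    [0.4,0,-0.0008,-0.0007,0,0,0],
    [0.4,0,-0.0016,-0.0007,0,0,0],
    [0.4,0,-0.0024,-0.0007,0,0,0],
    [0.4,0,-0.003,-0.0007,0,0,0],
  ],
)

```text
clock: 29.3
eef_pos: [0.5191, 0.1792, 0.0118]
tcp_rot: [0.981, 0.195, 0.0, 0.0]
contact_force: [2.7, -7.9, -0.4]
gripper_width: 0.483
```

>>> drive_tool(
  rows=[
    [0.4,0,0,0,0,0,0],
    [0.4,0,0,0,0,0,0],
    [0.4,0,0,0,0,0,0],
    [0.4,0,0,0,0,0,0],
    [0.4,0,0,0,0,0,0],
  ],
)

```text
clock: 29.8
eef_pos: [0.5191, 0.1793, 0.0118]
tcp_rot: [0.981, 0.195, 0.0, 0.0]
contact_force: [1.5, -6.4, -0.3]
gripper_width: 0.48
```

```bash
python3 chk.py r3; python3 bub.py side|tr ' ' '\n'|egrep '^-?(2|4|6|8|10|0|12|14):'|tr '\n' ' '; python3 mv.py
```

```text
29.8 [0.5191 0.1793 0.0118] jaw 22.52 tips beyond low edge mm 52.9 lat 0.7 push F -6.5 latF -1.0 Fz -0.3
-14:56/106 -12:66/117 -10:79/127 -8:92/137 -6:104/147 -4:118/157 -2:125/164 0:126/165 2:125/166 4:121/166 6:112/160 8:101/152 10:91/144 12:80/138 14:72/134 knobL 0.998 [-0.125 -0.125]
knobR 0.48 [-3.125  5.   ]
fixed mat 0.998 [0. 0.]
[[241.0083499  167.89096793]
 [240.57268433 167.09773131]]
```

>>> drive_tool(
  rows=[
    [0.52,0,0,0,0,0,0],
    [0.58,0,0,0,0,0,0],
    [0.66,0,0,0,0,0,0],
    [0.66,0,0,0,0,0,0],
  ],
)

```text
clock: 30.35
eef_pos: [0.5186, 0.1798, 0.0116]
tcp_rot: [0.981, 0.195, 0.0, -0.0]
contact_force: [-0.2, -0.0, -0.1]
gripper_width: 0.659
```

>>> drive_tool(
  rows=[
    [0.66,0,0,-0.02,0,0,0],
    [0.66,0,0,-0.06,0,0,0],
    [0.66,0,0,-0.11,0,0,0],
    [0.66,0,0,-0.16,0,0,0],
    [0.66,0,0,-0.197,0,0,0],
  ],
)

```text
clock: 30.85
eef_pos: [0.5191, 0.1799, 0.2118]
tcp_rot: [0.981, 0.195, 0.001, -0.0]
contact_force: [0.4, 0.8, -0.3]
gripper_width: 0.662
```

>>> drive_tool(
  rows=[
    [0.66,0,0.045,0,0,0,0],
    [0.66,0,0.09,0,0,0,0],
    [0.66,0,0.135,0,0,0,0],
    [0.66,0,0.18,0,0,0,0],
    [0.66,0,0.225,0,0,0,0],
  ],
)

```text
clock: 31.35
eef_pos: [0.6052, -0.03, 0.2087]
tcp_rot: [0.981, 0.195, 0.0, -0.0]
contact_force: [0.3, 0.8, -0.2]
gripper_width: 0.659
```

>>> drive_tool(
  rows=[
    [0.66,0,0.03,0,0,0,0],
    [0.66,0,0.036,0,0,0,0],
    [0.66,0,0.036,0,0,0,0],
    [0.66,0,0.036,0,0,0,0],
  ],
)

```text
clock: 31.75
eef_pos: [0.618, -0.0606, 0.2083]
tcp_rot: [0.981, 0.195, -0.0, -0.0]
contact_force: [-0.5, 0.7, 0.5]
gripper_width: 0.658
```

```bash
python3 - <<'E'
from h import *
o=manip.get_obs();print(o["clock"],o["eef_pos"])
im=imaging.get_image("wrist");save("s_wrist",im,1.4)
KW=cam("wrist",o)
l,t=proj(KW,[[.5923,.0033,.05]])[0].astype(int)-[40,55]
save("s_zoom",im,5,(l,t,80,110))
from bub import prof
t,v=prof(im,KW)
print(" ".join(f"{int(a)}:{int(b)}/{int(g)}" for a,b,g in zip(t,v[:,2],v[:,0]) if abs(a)<18))
E
python3 mv.py
```

```text
31.75 [ 0.61802155 -0.06056686  0.20834544]
-17:51/181 -16:50/181 -15:51/181 -14:52/186 -13:55/148 -12:58/69 -11:50/170 -10:50/184 -9:51/180 -8:47/179 -7:58/181 -6:125/193 -5:158/198 -4:164/199 -3:163/199 -2:162/199 -1:162/198 0:162/199 1:163/199 2:163/199 3:163/199 4:164/199 5:159/200 6:128/196 7:54/181 8:49/180 9:52/180 10:51/180 11:52/181 12:52/186 13:56/143 14:58/57 15:51/188 16:52/184 17:51/179
knobL 0.998 [-0.125 -0.125]
knobR 0.998 [ 0.    -0.125]
fixed mat 0.998 [0. 0.]
[[241.0083499  167.89096793]
 [240.57268433 167.09773131]]
```

View pics/s_zoom.png

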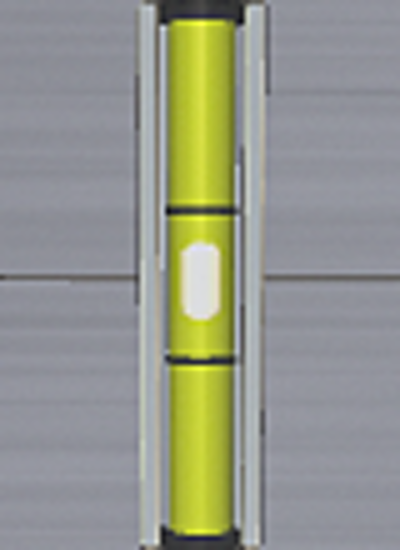

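```bash
python3 - <<'E'
from h import *
save("t_side",imaging.get_image("side"),1.4)
E
python3 -c "
from h import *
a=cv2.imread('pics/a_side.png',0);b=cv2.resize(cv2.imread('pics/t_side.png',0),(560,420));d=cv2.absdiff(a,b)
print('pots diff',d[240:305,180:240].mean(), 'glass',d[320:410,300:352].mean(),'mat',d[205:257,118:225].mean())"
```

```text
pots diff 1.2876923076923077 glass 2.628205128205128 mat 1.145039539899353
```

View pics/t_side.png

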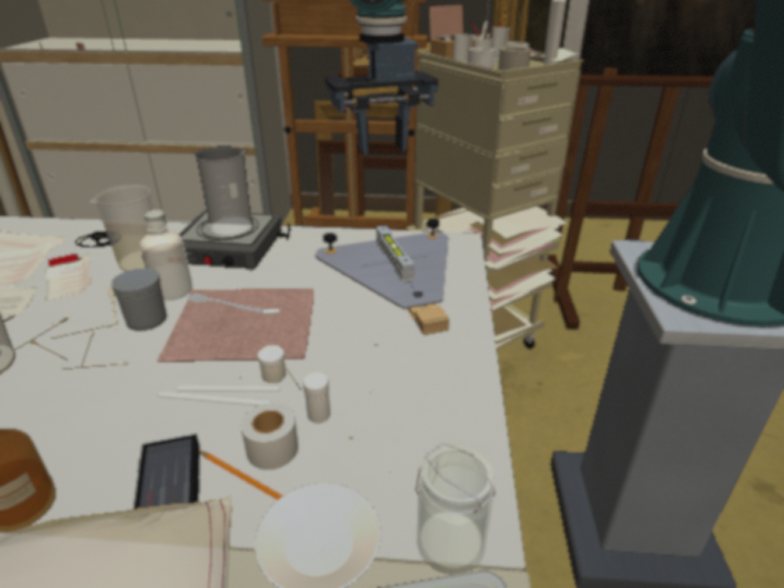

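The side picture shows the level in the middle of the table with its bubble centred (398,247). The shim is under the low corner (432,318), the pots and glass are where they were, and the arm is clear.

```bash
python3 -c "
from station import manip
print(manip.get_obs()['clock']);print(manip.sign_off())"
```

```text
31.9
the job is handed in; nothing more can be done
None
```

I stood the level on the middle of the table, pointing from the low corner to the far edge. It sits within about 1.5 mm of centre and 0.5° of the line. I then slid the shim in thin end first, with the fork either side of the stub, and handed the job in at 31.9 s with the arm clear.

- **Bubble:** it rests between its two lines, about 0.7 mm from the middle by the wrist camera from above. After the first push it settled about 3 mm past the middle, still between the lines but close to one. I eased the shim back about 2.4 mm to centre it.
- **Push force:** it held at 12 to 16 N throughout, at or just over the top of the stated 8 to 16 N (peak reading 16.4 N).
- **Table:** the side camera shows both knobs within 0.13 pixel of where they started, which is less than 1 mm of movement.
- **Other things:** the pots, glass and mat look unchanged in the side picture.
- **Checks that disagreed:** with the blurry side camera I read the bubble as centred just before the first release. The wrist camera, which I trusted, showed it about 3 mm off.
- **Forces on contact:** setting the level down briefly pressed on the table with about 25 N. Closing on the shim gave about 10 N vertically.

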